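# Set out the lens cleaning place

### The job

Lay out the bench for cleaning the spare lens: stand the barrel lens upright on the grey strip mat midway between the swab carton and the brown dropper bottle, and put the lens cap flat on the middle of the carton's top. Set the eye loupe straight behind the lens (the side away from the robot, square to the strip) and the small metal cup straight in front of it, upright as they stand now and each with about 5 cm clear between it and the lens. Do not tip the lens over at any time or knock the steel block, white roller and tape roll about.

Things in the scene. Friction and masses are not known exactly. Their poses are not given: they have to be found in the camera images.
- strip_mat: Long thin grey strip mat, 90 x 300 x 3 mm (x, y, z), fixed to the bench. Origin: centre of its underside; its long direction is its y axis, its x axis points across it, away from the robot, turned at most 0.3 rad from straight ahead. The carton stands near one end and the dropper bottle near the other (which end is which varies), each 115 mm from the mat's centre, so the mat's centre is the point midway between them.
- carton: White carton of swabs with a coloured stripe, 52 x 82 x 30 mm (own x, y, z), fixed on the strip mat near one end, its long side (own y) roughly across the mat. Flat closed top, 30 mm above its underside and 33 mm above the bench. Origin: centre of the underside, z up.
- dropper_bottle: Brown dropper bottle with a black dropper top, 33 mm in diameter, 92 mm tall, fixed on the strip mat near the end opposite the carton. Origin: centre of the underside, z up.
- barrel_lens: Black barrel lens standing upright, 34 mm in diameter at most, 76 mm tall, with a bright metal end on top; 0.06 to 0.12 kg; grasp the barrel across its diameter about 45 mm above its foot. Origin: centre of the underside, z up.
- cap: Black push-on lens cap, a flat round disc 34 mm in diameter and 8 mm high, lying on the bench; about 12 g; can be taken across its diameter. Origin: centre of the underside, z up.
- eye_loupe: Black eye loupe standing on its rim, a short barrel 37 mm in diameter and 28 mm tall, dark hollow top; about 40 g; can be taken across its diameter. Origin: centre of the underside, z up.
- cup: Small round open metal cup, 45 mm in diameter at the rim and a little narrower at the foot, 18 mm tall, pale grey, empty; can be taken across its outside. Origin: centre of the underside, z up.
- steel_block: Bystander: grey steel block with three holes in its top, 25 x 50 x 38 mm (own x, y, z), loose. Origin: centre of the underside, z up.
- roller: Bystander: white flanged nylon roller standing on end, 21 mm in diameter, 26 mm tall, loose. Origin: centre of the underside, z up.
- tape: Bystander: roll of amber tape lying flat, 62 mm in diameter, 19 mm high, loose. Origin: centre of the underside, z up.
Things that resemble listed ones, but are neither listed nor needed, are in the scene too. What is meant by the eye_loupe is not red, and is the smaller of those in its own colour. Leave any red look-alike of the cup alone.

How it is judged:
By the outcome, as a careful person would: the job done as asked, in the order asked, and still so for the second after the job is handed in, with the robot touching nothing.
It also fails if it takes over 115 s, if anything falls off the work surface, if the arm or the gripper's body presses on something with over 40 N, if the wrist force passes 120 N, or if a joint passes its speed limit or range.

### The arm

A 6-joint arm with a two-finger parallel gripper is mounted at the origin on a cart in front of the work surface, level with it; the furniture and walls round the work are solid. World frame = base frame: x ahead of the robot, y to its left, z up, the work surface at z = 0. Lengths are in mm, angles in rad, forces in N, time in s.
With the tool pointing down it reaches from about 350 to 775 mm from the base axis. Payload 7.3 kg.
Tool frame: the origin (TCP) lies between the finger pads; the fingertips stand 25 mm ahead of it and the grasp point (between the pads) lies 6 mm ahead of it; z points along the fingers, y is the line along which they close (so a half turn about z gives the same grasp; the last joint's range is limited). The gripper opens to 92 mm and grips with 3 to 60 N. Pads are 19 mm wide; open, the fingers measure 130 mm over their backs; the gripper's body (75 mm by 190 mm) begins 47 mm behind the grasp point.
Start: joints at [-1.45, 0.342, 1.524, -0, 1.275, -0.146], TCP at [138.436, -506.439, 223.641] pointing down, gripper open.
Joint ranges: [-2.53, 2.53], [-0.77, 2.02], [0.04, 2.7], [-1, 4.14], [0.28, 2.66], [-3.11, 3.11]. Speed limits (rad/s): [2.57, 2.57, 3.14, 3.14, 3.14, 3.14].

### API

Orientations are given as [roll, pitch, yaw] about the fixed x, y, z axes, in that order (R = Rz(yaw) Ry(pitch) Rx(roll)).
In Python, from plant import bot gives the robot as it stands.
- The arm moves only by the tool play_rows, never from a script. Its argument "commands" is a list of rows, each an object of numbers: "x", "y", "z": the shift along the tool's x, y, z in m; "twist": the turn about the tool's z in degrees. In form: [{"x": .., "y": .., "z": .., "twist": ..}, ...]. A call has exactly 8 rows; each row is the pose to reach, as a shift and turn from the pose commanded when the call began, along the tool's axes at that moment; what a row does not reach only later rows make up. A row lasts 1/10 s, in which the tool goes at most 50 mm and 8.59 degrees, less where a joint would pass 70% of its speed; a pose out of reach is approached as far as the arm can. A call with a gripper value outside its range is refused whole. "jaw" is the closure, from 0 (fully open) to 1 (shut), set as the call begins (left out, the last holds). The fingers move at their own pace and stop on an object; the grip force is fixed at half the most. Time passes only in rows, so rows that repeat a pose let the fingers close, or fill a call up. It gives the time, the measured TCP pose, the force, the opening and the grip force at its end, in the units of the state.
- bot.get_obs(): the state, without advancing time (a new reading comes with each control period).
- bot.capture(name): name is "scene" or "top"; returns a dict with "pixels" (400x640x3 uint8, red, green, blue), "fx", "fy", "cx", "cy" (pixels), "eye" and "rotation" of the camera in the world. Camera axes: x right, y down, z forward; pixel columns grow to the right and rows downward; lengths in mm; the calibration is good to about 2 mm. A picture is of the moment at which its call begins. There is no depth.
- bot.close_job(): hands the job in; it is judged then, once.
The state is a dict: "time": time; "joint_positions": joint angles; "dq": joint speeds; "tau": joint torques, N m; "tool_pos": TCP position; "tcp_rot": TCP orientation; "contact_force": force on the tool from outside, world axes, zero at the start; "moment": the same for the moment, N m; "grip_width": finger opening in mm; "finger_force": force on a finger pad.
Only numpy, scipy, OpenCV 4.12 (cv2) and the standard library are available. Lean on these libraries where they do the work, as an engineer would, in place of code of your own. Each camera call takes 0.05 s, during which the arm holds its last target. There are 200 camera calls.

## Working session

There is one attempt and no reset: what is moved stays moved. The work goes in short steps, Python scripts to look and compute and a tool call to move; the robot and the scene stay as the last step left them, time stands still between calls to the robot, and variables do not carry over. Pictures are saved under pics/ and viewed, at most 14 in all, crops included, and the job is handed in when it is done.

Besides the shell and the picture viewer there is one more tool, called as name(argument=value, ...), one argument or row to a line, values as JSON. play_rows: Moves the arm, as the interface text tells. Its arguments: {"type":"object","properties":{"commands":{"type":"array"},"jaw":{"type":"number"}},"required":["commands"]}

```bash
ls; mkdir -p pics; python3 - <<'E'
from plant import bot
import cv2,pickle
print(bot.get_obs())
for n in("scene","top"):
    d=bot.capture(n); cv2.imwrite(f"pics/{n}0.png",d["pixels"][:,:,::-1]); pickle.dump(d,open(f"{n}0.pkl","wb"))
    print({k:v for k,v in d.items() if k!="pixels"})
E
```

```text
pics
{'time': 0.0, 'joint_positions': array([-1.44997394e+00,  3.42742248e-01,  1.52501914e+00,  1.14471998e-05,
        1.27540126e+00, -1.45996271e-01]), 'dq': array([ 0.00021616, -0.0001673 ,  0.00012708,  0.00240084, -0.00154731,
       -0.00120245]), 'tau': array([ 1.94238901e-04, -4.31236589e+01, -2.44219226e+01,  7.18345447e-02,
        5.58101234e-02, -1.35846203e-04]), 'tool_pos': array([ 138.40000376, -506.00030813,  222.93409809]), 'tcp_rot': array([-3.14004096e+00, -2.39229127e-04,  2.66815133e-01]), 'contact_force': array([0.71187108, 1.61773367, 0.11214653]), 'moment': array([ 0.04394338,  0.02584984, -0.01280505]), 'finger_force': 0.0, 'grip_width': 91.91242314897667}
{'fx': 509.9942767968359, 'fy': 509.9942767968359, 'cx': 309.56200266637364, 'cy': 199.53423663974849, 'eye': array([-385.60779245, -953.26193013,  652.10378345]), 'rotation': array([-1.99616428, -0.01004695, -0.77772925])}
{'fx': 420.74522806520275, 'fy': 420.74522806520275, 'cx': 322.06082908335657, 'cy': 192.40524960561538, 'eye': array([364.50615765,  19.02319918, 982.95218948]), 'rotation': array([-2.94440678, -0.00470514, -1.56607503])}
```

View pics/scene0.png

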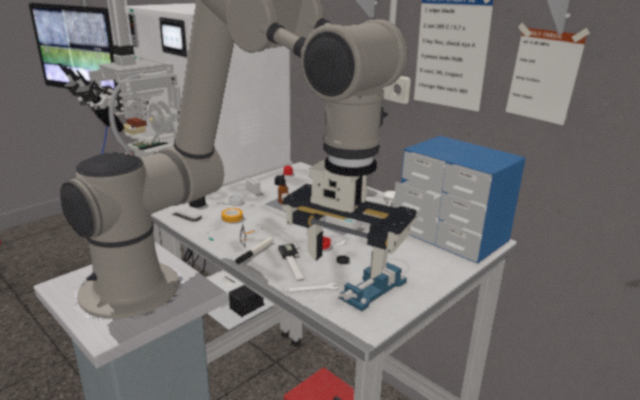

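View pics/top0.png

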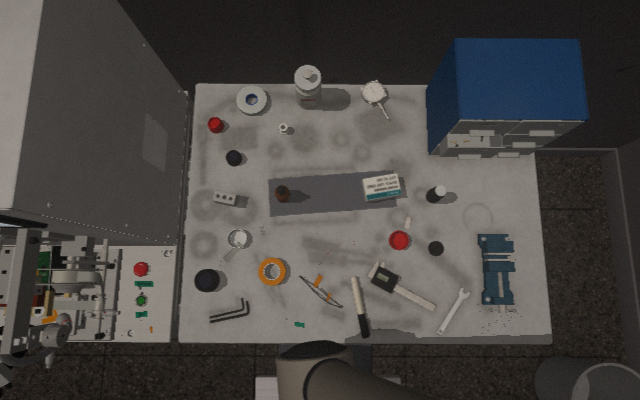

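The top view shows the mat with its centre near (337,193), the carton at (381,187), the bottle at (282,194), the lens at (435,195) and the tape at (271,271). There are black discs at (234,158), (207,280) and (436,248). I'll enlarge it.

```bash
cat > h.py <<'E'
import numpy as np,cv2,pickle
from scipy.spatial.transform import Rotation as R
def ray(d,u,v,z):
    M=R.from_euler('xyz',d["rotation"]).as_matrix()
    r=M@np.array([(u-d["cx"])/d["fx"],(v-d["cy"])/d["fy"],1])
    e=d["eye"]; return e+r*(z-e[2])/r[2]
def proj(d,p):
    M=R.from_euler('xyz',d["rotation"]).as_matrix()
    c=M.T@(np.array(p)-d["eye"]); return d["fx"]*c[0]/c[2]+d["cx"], d["fy"]*c[1]/c[2]+d["cy"]
E
python3 - <<'E'
from h import *
d=pickle.load(open("top0.pkl","rb")); im=d["pixels"][:,:,::-1]
a=cv2.resize(im[85:295,190:350],None,fx=3.6,fy=2.8*3.6/2.8*0.78,interpolation=3)
def crop(x0,y0,x1,y1,k): return cv2.resize(im[y0:y1,x0:x1],None,fx=k,fy=k,interpolation=cv2.INTER_CUBIC)
cv2.imwrite("pics/a.png",crop(190,100,350,220,5)); cv2.imwrite("pics/b.png",crop(330,160,490,280,5)); cv2.imwrite("pics/c.png",crop(190,200,350,320,5))
for n,u,v,z in [("matc",337,193,3),("carton",381,187,33),("bottle",282,194,92),("lens",440,190,76),("loupe",234,157,28),("disc",436,248,8),("cup",238,239,18),("base edge",322,344,0)]: print(n,ray(d,u,v,z).round())
E
```

```text
matc [559. -20.   3.]
carton [ 568. -121.   33.]
bottle [539. 102.  92.]
lens [ 553. -244.   76.]
loupe [639. 223.  28.]
disc [ 430. -248.    8.]
cup [448. 207.  18.]
base edge [217.  14.   0.]
```

View pics/a.png

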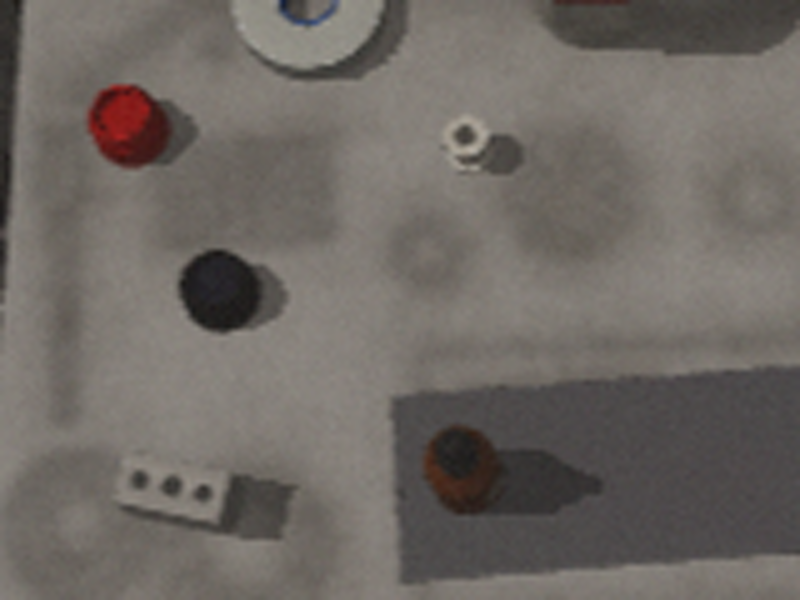

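View pics/b.png

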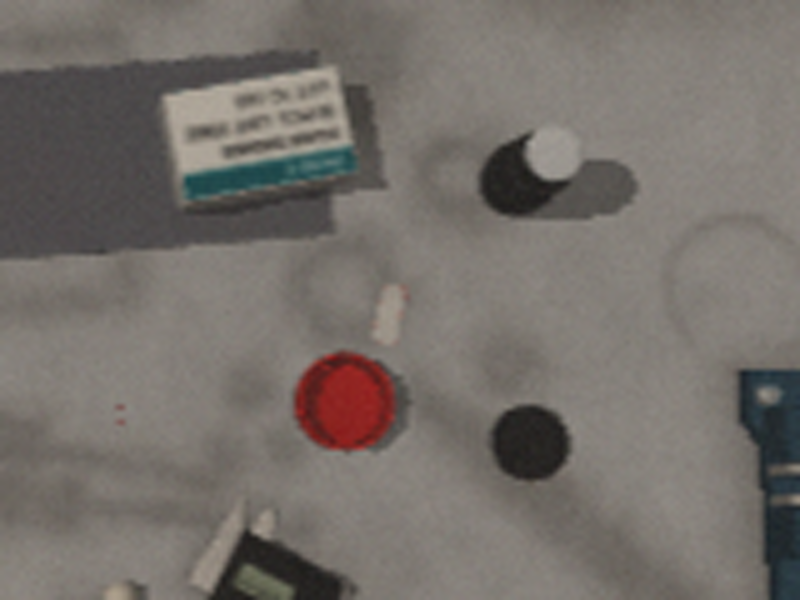

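View pics/c.png

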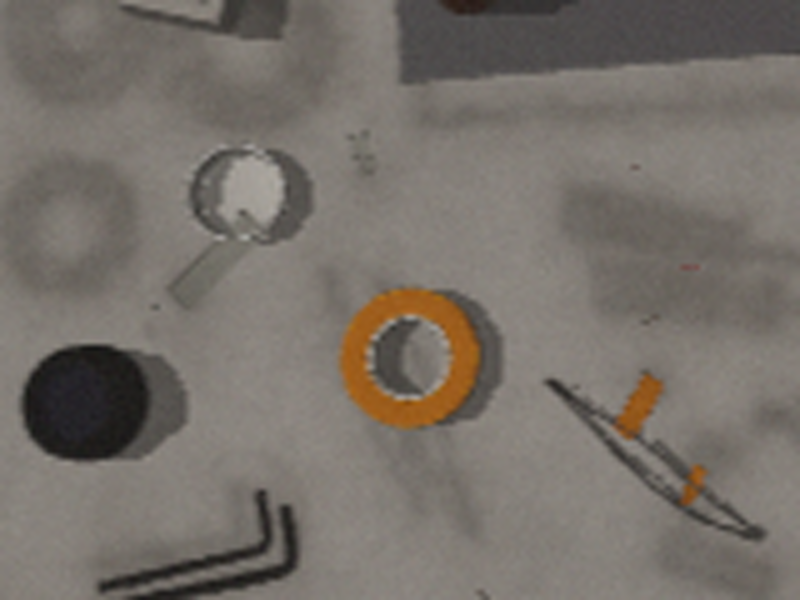

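The cup is at crop c (240,194), with outer diameter about 46 mm. The smaller black loupe is at crop a (220,290), about 37 mm. The cap is at crop b (530,442), about 35 mm, and the lens top is at crop b (553,152). The mat corners are visible too, so I'll compute the positions.

```bash
cat >> h.py <<'E'
from plant import bot
def move(x,y,z,yaw=None):
    "shift in tool axes from commanded pose (approximated by measured) to world target"
    o=bot.get_obs(); Rm=R.from_euler('xyz',o["tcp_rot"]).as_matrix()
    s=Rm.T@(np.array([x,y,z])-o["tool_pos"])/1000
    t=0 if yaw is None else np.degrees(o["tcp_rot"][2]-yaw)
    return s.round(4), round(t,2)
E
python3 - <<'E'
from h import *
d=pickle.load(open("top0.pkl","rb")); im=d["pixels"]
C=[ray(d,u,v,3) for u,v in [(268.4,179.6),(270.6,216.4),(396.6,207),(394,170)]]
print(np.round(C,1)); m=np.mean(C,0); ax=(C[0]-C[3]+C[1]-C[2]); print("mat",m.round(1),"len",[np.linalg.norm(C[i]-C[(i+1)%4]).round(1) for i in range(4)],"yaw",np.arctan2(-ax[0],ax[1]))
g=cv2.cvtColor(im,cv2.COLOR_RGB2GRAY)
def blob(u,v,r,f,lo,hi):
    q=f(g[v-r:v+r+1,u-r:u+r+1]).astype(np.uint8); n,l,s,c=cv2.connectedComponentsWithStats(q)
    k=1+np.argmax(s[1:,4]); return c[k]+[u-r,v-r],s[k],2*np.sqrt(s[k,4]/np.pi)
for n,u,v,r,f,z in [("lenstop",440,190,9,lambda a:a>135,76),("loupe",234,158,14,lambda a:a<55,14),("cap",436,248,13,lambda a:a<60,5),("lensfoot",433,196,9,lambda a:a<55,20)]:
    c,s,dm=blob(u,v,r,f,0,0); print(n,c.round(1),s,round(dm,1),ray(d,*c,z).round(1))
print("cup",ray(d,238,238.8,18).round(1)); 
# carton top corners
K=[ray(d,330+a/5,160+b/5,33) for a,b in [(161,97),(338,66),(357,170),(183,203)]]; print("carton",np.mean(K,0).round(1),[np.linalg.norm(K[i]-K[(i+1)%4]).round(1) for i in range(4)])
print("bottle",ray(d,190+458/5,100+450/5,92).round(1))
print(move(553,-244,150,.076))
E
```

```text
[[ 590.8  143.6    3. ]
 [ 502.2  135.8    3. ]
 [ 526.2 -160.8    3. ]
 [ 616.2 -157.2    3. ]]
mat [558.8  -9.6   3. ] len [np.float64(88.9), np.float64(297.6), np.float64(90.1), np.float64(302.0)] yaw 0.08246468433344753
lenstop [440.6 189.7] [ 5  4 10 11 89] 10.6 [ 553.3 -245.6   76. ]
loupe [233.6 157.7] [  6   6  16  16 195] 15.8 [641.4 226.7  14. ]
cap [435.5 248.2] [  6   6  15  15 175] 14.9 [ 429.8 -247.6    5. ]
lensfoot [432.5 196.1] [  2   1  17  15 140] 13.4 [ 549.5 -242.3   20. ]
cup [448.1 207.1  18. ]
carton [ 568.4 -122.9   33. ] [np.float64(84.0), np.float64(49.8), np.float64(82.0), np.float64(50.7)]
bottle [547.3 103.1  92. ]
(array([ 0.469 , -0.1434,  0.0733]), np.float64(10.93))
```

play_rows(
  commands=[
    {"x":0.05,"y":-0.015,"z":0.005,"twist":1.3},
    {"x":0.1,"y":-0.03,"z":0.01,"twist":2.6},
    {"x":0.15,"y":-0.045,"z":0.015,"twist":4},
    {"x":0.2,"y":-0.06,"z":0.02,"twist":5.2},
    {"x":0.25,"y":-0.08,"z":0.025,"twist":6.5},
    {"x":0.29,"y":-0.09,"z":0.03,"twist":8},
    {"x":0.33,"y":-0.1,"z":0.035,"twist":9},
    {"x":0.37,"y":-0.115,"z":0.04,"twist":10.4},
  ],
  jaw=0.3,
)

```text
time: 0.9
tool_pos: [466.7, -296.5, 183.0]
tcp_rot: [-3.141, 0.0, 0.085]
contact_force: [0.0, -0.9, 0.4]
grip_width: 63.8
finger_force: 0.0
```

```bash
python3 -c "
from h import *
print(bot.get_obs()['tool_pos'],bot.get_obs()['tcp_rot']);print(move(551.5,-244,160,.085))"
```

```text
[ 466.73265317 -296.5211181   182.99817338] [-3.14139268e+00  2.47443192e-04  8.49965516e-02]
(array([ 0.0889, -0.0451,  0.023 ]), np.float64(-0.0))
```

play_rows(
  commands=[
    {"x":0.02,"y":-0.01,"z":0.003},
    {"x":0.04,"y":-0.02,"z":0.008},
    {"x":0.06,"y":-0.03,"z":0.013},
    {"x":0.075,"y":-0.038,"z":0.018},
    {"x":0.085,"y":-0.043,"z":0.021},
    {"x":0.089,"y":-0.045,"z":0.023},
    {"x":0.089,"y":-0.045,"z":0.023},
    {"x":0.089,"y":-0.045,"z":0.023},
  ],
)

```text
invalid input at $.commands[0]: expected keys x, y, z, twist
```

```bash
python3 - <<'E'
from h import *
o=bot.get_obs(); print(o['tool_pos'])
d=bot.capture("scene"); pickle.dump(d,open("s1.pkl","wb")); im=d["pixels"][:,:,::-1].copy()
u,v=proj(d,(551.5,-244,76)); print(u,v, proj(d,(551.5,-244,0)), proj(d,o['tool_pos']))
u,v=int(u),int(v); x0=u-50;y0=v-45
cv2.imwrite("pics/s1.png",cv2.resize(im[y0:y0+80,x0:x0+100],None,fx=7,fy=7,interpolation=2)); print(x0,y0)
E
```

```text
[ 466.73265317 -296.5211181   182.99817338]
374.1079020686636 217.77810592973273 (np.float64(372.2918742102215), np.float64(243.91087313599695)) (np.float64(371.6139149048329), np.float64(194.60324027521466))
324 172
```

View pics/s1.png

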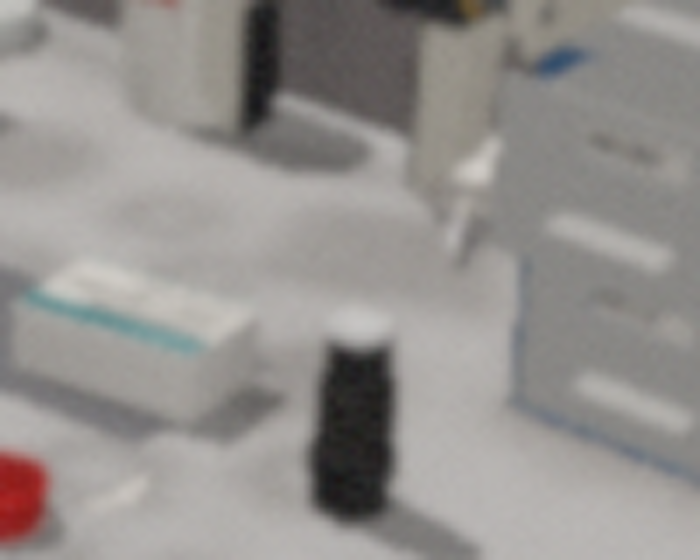

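The scene view shows the lens upright, with its top at (375,219) and its foot at (374,243). This agrees with about (553,-245.5) from the top camera.

play_rows(
  commands=[
    {"x":0.02,"y":-0.01,"z":0.003,"twist":0},
    {"x":0.04,"y":-0.02,"z":0.008,"twist":0},
    {"x":0.06,"y":-0.03,"z":0.013,"twist":0},
    {"x":0.075,"y":-0.037,"z":0.018,"twist":0},
    {"x":0.085,"y":-0.041,"z":0.021,"twist":0},
    {"x":0.09,"y":-0.0435,"z":0.023,"twist":0},
    {"x":0.09,"y":-0.0435,"z":0.023,"twist":0},
    {"x":0.09,"y":-0.0435,"z":0.023,"twist":0},
  ],
)

```text
time: 1.75
tool_pos: [550.6, -247.4, 160.7]
tcp_rot: [3.141, 0.0, 0.085]
contact_force: [0.6, 0.8, 0.6]
grip_width: 64.4
finger_force: 0.0
```

```bash
python3 - <<'E'
from h import *
o=bot.get_obs(); print(o['tool_pos'],move(553,-245.5,51,.085))
d=bot.capture("scene"); im=d["pixels"][:,:,::-1].copy()
x0,y0=324,150
cv2.imwrite("pics/s2.png",cv2.resize(im[y0:y0+110,x0:x0+100],None,fx=5,fy=5,interpolation=2))
E
```

```text
[ 550.55560725 -247.4216896   160.71862504] (array([ 0.0026, -0.0017,  0.1097]), np.float64(-0.01))
```

View pics/s2.png

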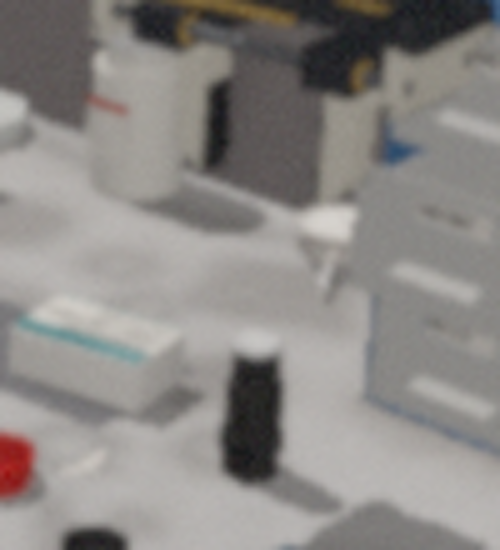

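play_rows(
  commands=[
    {"x":0.0026,"y":-0.0017,"z":0.01,"twist":0},
    {"x":0.0026,"y":-0.0017,"z":0.03,"twist":0},
    {"x":0.0026,"y":-0.0017,"z":0.05,"twist":0},
    {"x":0.0026,"y":-0.0017,"z":0.07,"twist":0},
    {"x":0.0026,"y":-0.0017,"z":0.09,"twist":0},
    {"x":0.0026,"y":-0.0017,"z":0.105,"twist":0},
    {"x":0.0026,"y":-0.0017,"z":0.109,"twist":0},
    {"x":0.0026,"y":-0.0017,"z":0.109,"twist":0},
  ],
)

```text
time: 2.6
tool_pos: [553.0, -245.0, 50.9]
tcp_rot: [-3.141, 0.001, 0.085]
contact_force: [-0.7, -0.6, 0.1]
grip_width: 64.4
finger_force: 0.0
```

play_rows(
  commands=[
    {"x":0,"y":0,"z":0,"twist":0},
    {"x":0,"y":0,"z":0,"twist":0},
    {"x":0,"y":0,"z":0,"twist":0},
    {"x":0,"y":0,"z":0,"twist":0},
    {"x":0,"y":0,"z":0,"twist":0},
    {"x":0,"y":0,"z":0,"twist":0},
    {"x":0,"y":0,"z":0,"twist":0},
    {"x":0,"y":0,"z":0,"twist":0},
  ],
  jaw=1,
)

```text
time: 3.4
tool_pos: [553.7, -245.2, 52.0]
tcp_rot: [3.141, -0.001, 0.085]
contact_force: [-0.6, -0.3, 3.2]
grip_width: 31.8
finger_force: 30.0
```

```bash
python3 - <<'E'
from h import *
o=bot.get_obs(); print(o['tool_pos'],o['tcp_rot'],move(553,-245.5,51,.085))
d=bot.capture("scene"); im=d["pixels"][:,:,::-1].copy()
x0,y0=324,150
cv2.imwrite("pics/s3.png",cv2.resize(im[y0:y0+110,x0:x0+100],None,fx=5,fy=5,interpolation=2))
E
```

```text
[ 553.67266601 -245.21604495   52.00544242] [ 3.14103130e+00 -6.35252992e-04  8.52310897e-02] (array([-0.0007,  0.0002,  0.001 ]), np.float64(0.01))
```

View pics/s3.png

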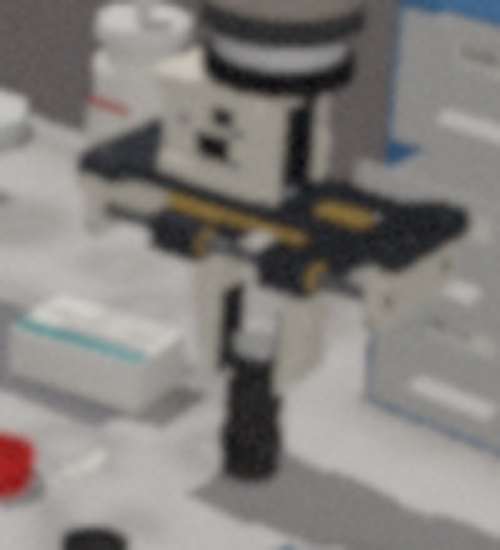

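The grip holds at 31.8 mm with the lens upright between the pads. Next I lift and carry it.

play_rows(
  commands=[
    {"x":0,"y":0,"z":-0.005,"twist":0},
    {"x":0,"y":0,"z":-0.015,"twist":0},
    {"x":0,"y":0,"z":-0.03,"twist":0},
    {"x":0,"y":0,"z":-0.045,"twist":0},
    {"x":0,"y":0,"z":-0.06,"twist":0},
    {"x":0,"y":0,"z":-0.067,"twist":0},
    {"x":0,"y":0,"z":-0.07,"twist":0},
    {"x":0,"y":0,"z":-0.07,"twist":0},
  ],
)

```text
time: 4.25
tool_pos: [553.4, -245.0, 121.7]
tcp_rot: [3.141, -0.0, 0.085]
contact_force: [-0.1, -0.4, -0.9]
grip_width: 31.6
finger_force: 30.0
```

```bash
python3 -c "
from h import *
print(bot.get_obs()['tool_pos'],move(558.5,-10,122,.085))"
```

```text
[ 553.4144071  -245.00494706  121.73897442] (array([ 0.0251, -0.2337, -0.0003]), np.float64(0.02))
```

play_rows(
  commands=[
    {"x":0.001,"y":-0.01,"z":0,"twist":0},
    {"x":0.004,"y":-0.035,"z":0,"twist":0},
    {"x":0.008,"y":-0.07,"z":0,"twist":0},
    {"x":0.012,"y":-0.11,"z":0,"twist":0},
    {"x":0.016,"y":-0.15,"z":0,"twist":0},
    {"x":0.02,"y":-0.185,"z":0,"twist":0},
    {"x":0.023,"y":-0.215,"z":0,"twist":0},
    {"x":0.025,"y":-0.23,"z":0,"twist":0},
  ],
)

```text
time: 5.05
tool_pos: [557.8, -10.7, 120.9]
tcp_rot: [-3.141, 0.002, 0.088]
contact_force: [0.1, -0.3, -1.3]
grip_width: 31.5
finger_force: 30.0
```

play_rows(
  commands=[
    {"x":0,"y":-0.0037,"z":0,"twist":0},
    {"x":0,"y":-0.0037,"z":0.005,"twist":0},
    {"x":0,"y":-0.0037,"z":0.015,"twist":0},
    {"x":0,"y":-0.0037,"z":0.03,"twist":0},
    {"x":0,"y":-0.0037,"z":0.045,"twist":0},
    {"x":0,"y":-0.0037,"z":0.055,"twist":0},
    {"x":0,"y":-0.0037,"z":0.06,"twist":0},
    {"x":0,"y":-0.0037,"z":0.06,"twist":0},
  ],
)

```text
time: 5.85
tool_pos: [558.0, -10.6, 60.7]
tcp_rot: [-3.141, 0.002, 0.084]
contact_force: [-0.6, 0.2, -1.5]
grip_width: 31.6
finger_force: 30.0
```

```bash
python3 - <<'E'
from h import *
o=bot.get_obs(); print(o['tool_pos'],o['tcp_rot'],move(558.5,-10,54,.085))
d=bot.capture("scene"); im=d["pixels"][:,:,::-1].copy()
u,v=map(int,proj(d,(558,-10,0))); x0,y0=u-60,v-70;print(x0,y0)
cv2.imwrite("pics/s4.png",cv2.resize(im[y0:y0+110,x0:x0+130],None,fx=5,fy=5,interpolation=2))
E
```

```text
[558.03093877 -10.64417032  60.71906315] [-3.14138294e+00  1.52721238e-03  8.43851339e-02] (array([ 0.0005, -0.0006,  0.0067]), np.float64(-0.04))
250 144
```

View pics/s4.png

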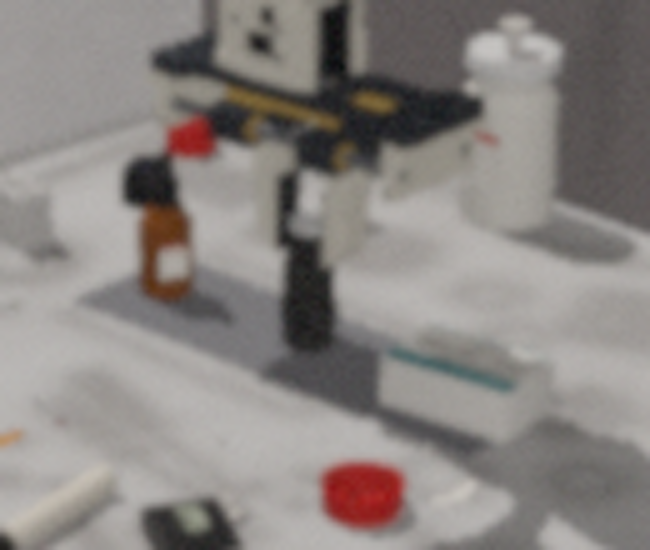

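The lens hangs upright over the mat, midway between the bottle and the carton.

play_rows(
  commands=[
    {"x":0,"y":0,"z":0.001,"twist":0},
    {"x":0,"y":0,"z":0.002,"twist":0},
    {"x":0,"y":0,"z":0.003,"twist":0},
    {"x":0,"y":0,"z":0.004,"twist":0},
    {"x":0,"y":0,"z":0.005,"twist":0},
    {"x":0,"y":0,"z":0.0055,"twist":0},
    {"x":0,"y":0,"z":0.0055,"twist":0},
    {"x":0,"y":0,"z":0.0055,"twist":0},
  ],
)

```text
time: 6.7
tool_pos: [558.5, -10.1, 56.1]
tcp_rot: [3.141, -0.0, 0.085]
contact_force: [0.1, -0.3, -0.7]
grip_width: 32.0
finger_force: 30.0
```

play_rows(
  commands=[
    {"x":0,"y":0,"z":0.0005,"twist":0},
    {"x":0,"y":0,"z":0.001,"twist":0},
    {"x":0,"y":0,"z":0.001,"twist":0},
    {"x":0,"y":0,"z":0.0015,"twist":0},
    {"x":0,"y":0,"z":0.0015,"twist":0},
    {"x":0,"y":0,"z":0.0015,"twist":0},
    {"x":0,"y":0,"z":0.0015,"twist":0},
    {"x":0,"y":0,"z":0.0015,"twist":0},
  ],
)

```text
time: 7.5
tool_pos: [558.6, -10.1, 54.9]
tcp_rot: [3.141, -0.001, 0.085]
contact_force: [-1.7, -0.4, 5.3]
grip_width: 31.6
finger_force: 30.0
```

play_rows(
  commands=[
    {"x":0,"y":0,"z":0,"twist":0},
    {"x":0,"y":0,"z":0,"twist":0},
    {"x":0,"y":0,"z":0,"twist":0},
    {"x":0,"y":0,"z":0,"twist":0},
    {"x":0,"y":0,"z":0,"twist":0},
    {"x":0,"y":0,"z":0,"twist":0},
    {"x":0,"y":0,"z":0,"twist":0},
    {"x":0,"y":0,"z":0,"twist":0},
  ],
  jaw=0.35,
)

```text
time: 8.3
tool_pos: [558.4, -10.1, 54.6]
tcp_rot: [3.142, 0.0, 0.085]
contact_force: [-0.3, -0.5, -0.5]
grip_width: 59.7
finger_force: 0.0
```

play_rows(
  commands=[
    {"x":0,"y":0,"z":-0.01,"twist":0},
    {"x":0,"y":0,"z":-0.025,"twist":0},
    {"x":0,"y":0,"z":-0.045,"twist":0},
    {"x":0,"y":0,"z":-0.065,"twist":0},
    {"x":0,"y":0,"z":-0.085,"twist":0},
    {"x":0,"y":0,"z":-0.1,"twist":0},
    {"x":0,"y":0,"z":-0.105,"twist":0},
    {"x":0,"y":0,"z":-0.105,"twist":0},
  ],
)

```text
time: 9.1
tool_pos: [558.8, -10.1, 160.6]
tcp_rot: [3.141, -0.002, 0.085]
contact_force: [0.4, 0.2, -0.1]
grip_width: 59.4
finger_force: 0.0
```

```bash
python3 -c "
from h import *
print(bot.get_obs()['tool_pos'],move(430,-247.5,100,.085))"
```

```text
[558.80441946 -10.09881581 160.6102051 ] (array([-0.1487,  0.2255,  0.0605]), np.float64(0.02))
```

play_rows(
  commands=[
    {"x":-0.01,"y":0.015,"z":0,"twist":0},
    {"x":-0.033,"y":0.05,"z":0,"twist":0},
    {"x":-0.06,"y":0.09,"z":0,"twist":0},
    {"x":-0.087,"y":0.132,"z":0,"twist":0},
    {"x":-0.113,"y":0.172,"z":0.01,"twist":0},
    {"x":-0.135,"y":0.205,"z":0.02,"twist":0},
    {"x":-0.148,"y":0.224,"z":0.03,"twist":0},
    {"x":-0.148,"y":0.225,"z":0.04,"twist":0},
  ],
)

```text
time: 9.9
tool_pos: [428.4, -248.9, 118.4]
tcp_rot: [-3.141, 0.001, 0.081]
contact_force: [0.2, 0.6, 0.6]
grip_width: 59.7
finger_force: 0.0
```

play_rows(
  commands=[
    {"x":0,"y":0,"z":0.01,"twist":0},
    {"x":0,"y":0,"z":0.02,"twist":0},
    {"x":0,"y":0,"z":0.03,"twist":0},
    {"x":0,"y":0,"z":0.04,"twist":0},
    {"x":0,"y":0,"z":0.05,"twist":0},
    {"x":0,"y":0,"z":0.05,"twist":0},
    {"x":0,"y":0,"z":0.05,"twist":0},
    {"x":0,"y":0,"z":0.05,"twist":0},
  ],
)

```text
time: 10.7
tool_pos: [430.5, -247.0, 70.0]
tcp_rot: [3.141, -0.001, 0.085]
contact_force: [0.2, -1.0, 0.4]
grip_width: 60.0
finger_force: 0.0
```

```bash
python3 - <<'E'
from h import *
o=bot.get_obs(); print(o['tool_pos'],o['tcp_rot'],move(430,-247.5,27,.085))
d=bot.capture("scene"); im=d["pixels"][:,:,::-1].copy()
u,v=proj(d,(430,-247.5,4)); x0,y0=int(u)-60,int(v)-65;print((u-x0)*5,(v-y0)*5)
cv2.imwrite("pics/s5.png",cv2.resize(im[y0:y0+110,x0:x0+130],None,fx=5,fy=5,interpolation=2))
d=bot.capture("top"); pickle.dump(d,open("top1.pkl","wb"))
E
```

```text
[ 430.45895464 -247.04726659   69.98424765] [ 3.14091219e+00 -6.21920032e-04  8.53419280e-02] (array([-0.0005,  0.0004,  0.043 ]), np.float64(0.02))
300.1677285608912 329.1426079670359
```

View pics/s5.png

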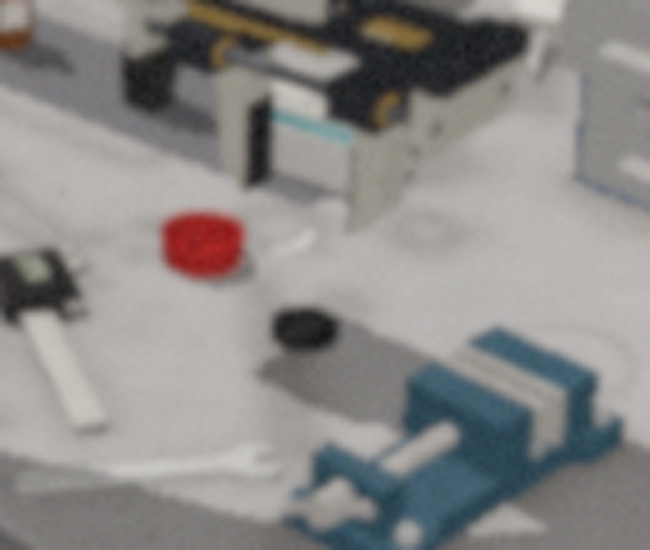

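The cap lies at crop (306,327). The vise is near the gripper's right end, so I turn the gripper 60° before descending.

play_rows(
  commands=[
    {"x":0,"y":0,"z":0,"twist":-7.5},
    {"x":0,"y":0,"z":0,"twist":-15},
    {"x":0,"y":0,"z":0,"twist":-22.5},
    {"x":0,"y":0,"z":0,"twist":-30},
    {"x":0,"y":0,"z":0,"twist":-37.5},
    {"x":0,"y":0,"z":0,"twist":-45},
    {"x":0,"y":0,"z":0,"twist":-52.5},
    {"x":0,"y":0,"z":0,"twist":-60},
  ],
)

```text
time: 11.6
tool_pos: [430.3, -247.1, 70.1]
tcp_rot: [3.141, 0.0, 1.138]
contact_force: [0.2, 0.3, -0.1]
grip_width: 59.5
finger_force: 0.0
```

play_rows(
  commands=[
    {"x":0,"y":0,"z":0,"twist":0},
    {"x":0,"y":0,"z":0.005,"twist":0},
    {"x":0,"y":0,"z":0.015,"twist":0},
    {"x":0,"y":0,"z":0.025,"twist":0},
    {"x":0,"y":0,"z":0.03,"twist":0},
    {"x":0,"y":0,"z":0.035,"twist":0},
    {"x":0,"y":0,"z":0.035,"twist":0},
    {"x":0,"y":0,"z":0.035,"twist":0},
  ],
)

```text
time: 12.4
tool_pos: [430.2, -246.9, 34.6]
tcp_rot: [-3.142, 0.0, 1.132]
contact_force: [0.0, 0.3, 1.0]
grip_width: 59.5
finger_force: 0.0
```

```bash
python3 -c "
from h import *
print(bot.get_obs()['tool_pos'],bot.get_obs()['tcp_rot'],move(430.5,-248,27.5))"
```

```text
[ 430.20300508 -246.90445102   34.55043185] [-3.14156747e+00  2.79606785e-05  1.13225134e+00] (array([-0.0009,  0.0007,  0.0071]), 0)
```

play_rows(
  commands=[
    {"x":-0.001,"y":0.001,"z":0.002,"twist":0},
    {"x":-0.001,"y":0.001,"z":0.004,"twist":0},
    {"x":-0.001,"y":0.001,"z":0.006,"twist":0},
    {"x":-0.001,"y":0.001,"z":0.007,"twist":0},
    {"x":-0.001,"y":0.001,"z":0.007,"twist":0},
    {"x":-0.001,"y":0.001,"z":0.007,"twist":0},
    {"x":-0.001,"y":0.001,"z":0.007,"twist":0},
    {"x":-0.001,"y":0.001,"z":0.007,"twist":0},
  ],
)

```text
time: 13.2
tool_pos: [430.7, -248.2, 27.7]
tcp_rot: [3.141, 0.0, 1.132]
contact_force: [-0.6, 0.9, -0.9]
grip_width: 59.5
finger_force: 0.0
```

play_rows(
  commands=[
    {"x":0,"y":0,"z":0,"twist":0},
    {"x":0,"y":0,"z":0,"twist":0},
    {"x":0,"y":0,"z":0,"twist":0},
    {"x":0,"y":0,"z":0,"twist":0},
    {"x":0,"y":0,"z":0,"twist":0},
    {"x":0,"y":0,"z":0,"twist":0},
    {"x":0,"y":0,"z":0,"twist":0},
    {"x":0,"y":0,"z":0,"twist":0},
  ],
  jaw=1,
)

```text
time: 14.0
tool_pos: [430.6, -248.2, 27.6]
tcp_rot: [3.142, 0.0, 1.132]
contact_force: [0.2, -0.8, 0.4]
grip_width: 1.9
finger_force: 0.0
```

play_rows(
  commands=[
    {"x":0,"y":0,"z":-0.005,"twist":0},
    {"x":0,"y":0,"z":-0.015,"twist":0},
    {"x":0,"y":0,"z":-0.03,"twist":0},
    {"x":0,"y":0,"z":-0.05,"twist":0},
    {"x":0,"y":0,"z":-0.07,"twist":0},
    {"x":0,"y":0,"z":-0.085,"twist":0},
    {"x":0,"y":0,"z":-0.09,"twist":0},
    {"x":0,"y":0,"z":-0.09,"twist":0},
  ],
)

```text
time: 14.8
tool_pos: [431.0, -248.5, 118.7]
tcp_rot: [3.139, 0.001, 1.133]
contact_force: [0.1, -0.4, -0.9]
grip_width: 0.4
finger_force: 0.0
```

```bash
python3 -c "
from h import *
print(bot.get_obs()['tool_pos'],bot.get_obs()['tcp_rot'],move(568.5,-123,80,1.132))"
```

```text
[ 430.99840038 -248.46935818  118.65414072] [3.13946508e+00 6.09733516e-04 1.13251821e+00] (array([0.172 , 0.0712, 0.0387]), np.float64(0.03))
```

The fingers closed to nothing, so I look at the cap.

```bash
python3 - <<'E'
from h import *
a=pickle.load(open("top1.pkl","rb"))
d=bot.capture("scene"); im=d["pixels"][:,:,::-1].copy()
u,v=proj(d,(430,-247.5,4)); x0,y0=int(u)-60,int(v)-65;print((u-x0)*5,(v-y0)*5)
A=cv2.resize(im[y0:y0+110,x0:x0+130],None,fx=4,fy=4,interpolation=2)
d=bot.capture("top"); im=d["pixels"][:,:,::-1]
B=cv2.resize(im[180:290,400:460],None,fx=4,fy=4,interpolation=2)
cv2.imwrite("pics/s6.png",np.hstack([A,B]))
E
```

```text
300.1677285608912 329.1426079670359
```

View pics/s6.png

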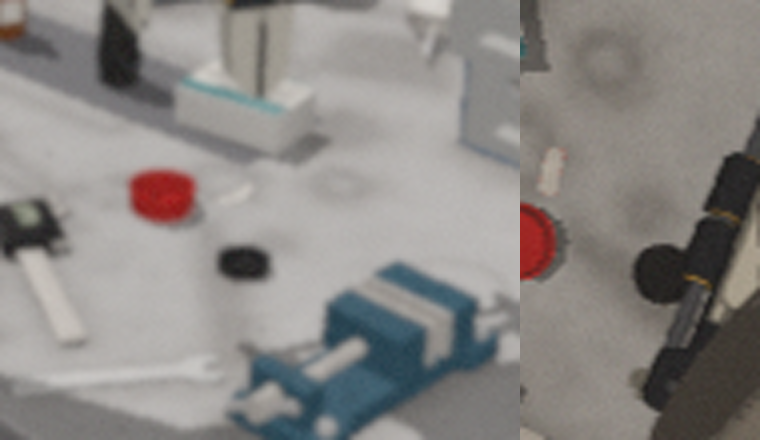

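play_rows(
  commands=[
    {"x":0,"y":0,"z":0.01,"twist":0},
    {"x":0,"y":0,"z":0.025,"twist":0},
    {"x":0,"y":0,"z":0.04,"twist":0},
    {"x":0,"y":0,"z":0.055,"twist":0},
    {"x":0,"y":0,"z":0.07,"twist":0},
    {"x":0,"y":0,"z":0.08,"twist":0},
    {"x":0,"y":0,"z":0.087,"twist":0},
    {"x":0,"y":0,"z":0.09,"twist":0},
  ],
  jaw=0.45,
)

```text
time: 15.7
tool_pos: [430.3, -247.9, 26.6]
tcp_rot: [-3.14, -0.0, 1.132]
contact_force: [-0.7, -0.1, -0.1]
grip_width: 50.0
finger_force: 0.0
```

play_rows(
  commands=[
    {"x":0,"y":0,"z":0.0,"twist":0},
    {"x":0,"y":0,"z":0.001,"twist":0},
    {"x":0,"y":0,"z":0.0015,"twist":0},
    {"x":0,"y":0,"z":0.0015,"twist":0},
    {"x":0,"y":0,"z":0.0015,"twist":0},
    {"x":0,"y":0,"z":0.0015,"twist":0},
    {"x":0,"y":0,"z":0.0015,"twist":0},
    {"x":0,"y":0,"z":0.0015,"twist":0},
  ],
)

```text
time: 16.5
tool_pos: [430.6, -248.2, 26.2]
tcp_rot: [3.141, 0.0, 1.133]
contact_force: [-0.6, -0.7, 0.2]
grip_width: 50.3
finger_force: 0.0
```

```bash
python3 - <<'E'
from h import *
o=bot.get_obs(); print(o['tool_pos'],o['contact_force'])
d=bot.capture("scene"); im=d["pixels"][:,:,::-1].copy()
u,v=proj(d,(430,-247.5,4)); x0,y0=int(u)-40,int(v)-45
cv2.imwrite("pics/s7.png",cv2.resize(im[y0:y0+65,x0:x0+80],None,fx=8,fy=8,interpolation=2))
E
```

```text
[ 430.64771532 -248.20985837   26.16333726] [-0.6050419  -0.67850387  0.17964896]
```

View pics/s7.png

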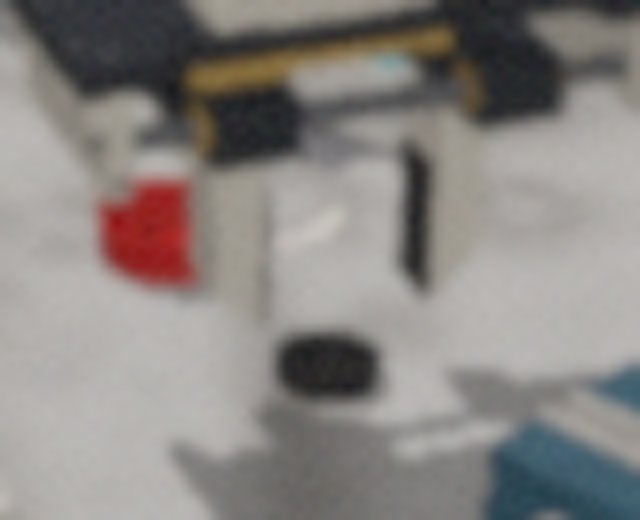

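The fingertips are clearly well above the bench, at about z 20, although the TCP reads 26. The fingers reach less far than stated, so I'll feel down gently.

play_rows(
  commands=[
    {"x":0,"y":0,"z":0.001,"twist":0},
    {"x":0,"y":0,"z":0.002,"twist":0},
    {"x":0,"y":0,"z":0.003,"twist":0},
    {"x":0,"y":0,"z":0.004,"twist":0},
    {"x":0,"y":0,"z":0.005,"twist":0},
    {"x":0,"y":0,"z":0.006,"twist":0},
    {"x":0,"y":0,"z":0.006,"twist":0},
    {"x":0,"y":0,"z":0.006,"twist":0},
  ],
)

```text
time: 17.35
tool_pos: [430.6, -248.2, 20.1]
tcp_rot: [-3.142, 0.0, 1.132]
contact_force: [-0.2, 0.4, -0.5]
grip_width: 50.1
finger_force: 0.0
```

play_rows(
  commands=[
    {"x":0,"y":0,"z":0.001,"twist":0},
    {"x":0,"y":0,"z":0.002,"twist":0},
    {"x":0,"y":0,"z":0.003,"twist":0},
    {"x":0,"y":0,"z":0.004,"twist":0},
    {"x":0,"y":0,"z":0.005,"twist":0},
    {"x":0,"y":0,"z":0.006,"twist":0},
    {"x":0,"y":0,"z":0.006,"twist":0},
    {"x":0,"y":0,"z":0.006,"twist":0},
  ],
)

```text
time: 18.15
tool_pos: [430.6, -248.2, 14.1]
tcp_rot: [-3.142, 0.0, 1.132]
contact_force: [-0.5, 1.1, -0.2]
grip_width: 50.8
finger_force: 0.0
```

```bash
python3 - <<'E'
from h import *
o=bot.get_obs(); print(o['tool_pos'],o['contact_force'])
d=bot.capture("scene"); im=d["pixels"][:,:,::-1].copy()
x0,y0=int(proj(d,(430,-247.5,4))[0])-40,int(proj(d,(430,-247.5,4))[1])-45
t=R.from_euler('xyz',o['tcp_rot']).as_matrix()[:,1]
for s in(-1,1):
  for z in (0,10,20): print(s,z,[round(float(a),0) for a in (np.array(proj(d,(o['tool_pos'][0]+s*25*t[0],o['tool_pos'][1]+s*25*t[1],z)))-[x0,y0])*8])
cv2.imwrite("pics/s8.png",cv2.resize(im[y0:y0+65,x0:x0+80],None,fx=8,fy=8,interpolation=2))
E
```

```text
[ 430.60463849 -248.17730814   14.08761805] [-0.46506177  1.07625197 -0.19362448]
-1 0 [247.0, 392.0]
-1 10 [248.0, 363.0]
-1 20 [249.0, 335.0]
1 0 [398.0, 365.0]
1 10 [399.0, 336.0]
1 20 [401.0, 308.0]
```

View pics/s8.png

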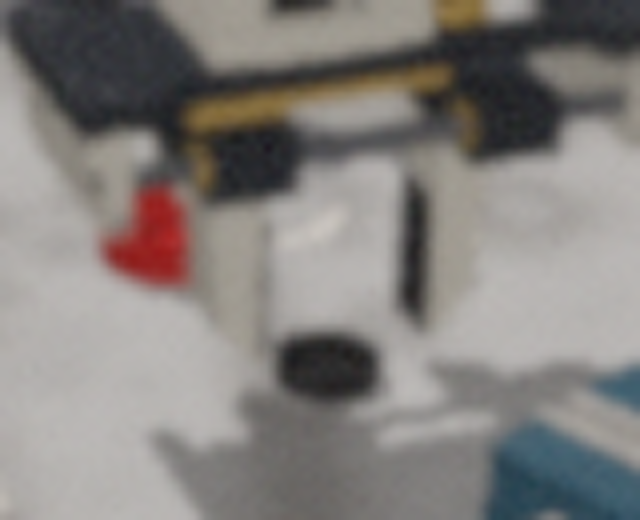

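Tips are at about z 11 with the TCP at 14. I go about 8 mm lower.

play_rows(
  commands=[
    {"x":0,"y":0,"z":0.001,"twist":0},
    {"x":0,"y":0,"z":0.002,"twist":0},
    {"x":0,"y":0,"z":0.003,"twist":0},
    {"x":0,"y":0,"z":0.004,"twist":0},
    {"x":0,"y":0,"z":0.005,"twist":0},
    {"x":0,"y":0,"z":0.006,"twist":0},
    {"x":0,"y":0,"z":0.007,"twist":0},
    {"x":0,"y":0,"z":0.007,"twist":0},
  ],
)

```text
time: 19.0
tool_pos: [430.6, -248.1, 7.0]
tcp_rot: [-3.141, 0.0, 1.132]
contact_force: [0.5, -0.7, -0.1]
grip_width: 50.2
finger_force: 0.0
```

play_rows(
  commands=[
    {"x":0,"y":0,"z":0.0005,"twist":0},
    {"x":0,"y":0,"z":0.001,"twist":0},
    {"x":0,"y":0,"z":0.001,"twist":0},
    {"x":0,"y":0,"z":0.0015,"twist":0},
    {"x":0,"y":0,"z":0.0015,"twist":0},
    {"x":0,"y":0,"z":0.0015,"twist":0},
    {"x":0,"y":0,"z":0.0015,"twist":0},
    {"x":0,"y":0,"z":0.0015,"twist":0},
  ],
)

```text
time: 19.8
tool_pos: [430.7, -248.2, 5.6]
tcp_rot: [3.141, 0.0, 1.132]
contact_force: [0.0, 0.1, 0.4]
grip_width: 50.8
finger_force: 0.0
```

play_rows(
  commands=[
    {"x":0,"y":0,"z":0,"twist":0},
    {"x":0,"y":0,"z":0,"twist":0},
    {"x":0,"y":0,"z":0,"twist":0},
    {"x":0,"y":0,"z":0,"twist":0},
    {"x":0,"y":0,"z":0,"twist":0},
    {"x":0,"y":0,"z":0,"twist":0},
    {"x":0,"y":0,"z":0,"twist":0},
    {"x":0,"y":0,"z":0,"twist":0},
  ],
  jaw=1,
)

```text
time: 20.6
tool_pos: [430.6, -248.2, 5.6]
tcp_rot: [3.142, 0.0, 1.133]
contact_force: [-0.9, 0.5, -0.9]
grip_width: 0.3
finger_force: 0.0
```

Missed again. With the fingers closed over the cap, I'll probe gently for contact.

play_rows(
  commands=[
    {"x":0,"y":0,"z":0.0005,"twist":0},
    {"x":0,"y":0,"z":0.001,"twist":0},
    {"x":0,"y":0,"z":0.0015,"twist":0},
    {"x":0,"y":0,"z":0.002,"twist":0},
    {"x":0,"y":0,"z":0.0025,"twist":0},
    {"x":0,"y":0,"z":0.003,"twist":0},
    {"x":0,"y":0,"z":0.003,"twist":0},
    {"x":0,"y":0,"z":0.003,"twist":0},
  ],
)

```text
time: 21.4
tool_pos: [430.7, -248.3, 5.0]
tcp_rot: [3.14, 0.001, 1.133]
contact_force: [-6.7, 4.6, 26.3]
grip_width: 0.4
finger_force: 13.3
```

```bash
python3 - <<'E'
from h import *
d=bot.capture("scene"); im=d["pixels"]; g=cv2.cvtColor(im,cv2.COLOR_RGB2GRAY)
u,v=proj(d,(430,-247.5,4)); x0,y0=int(u)-20,int(v)-22
print(x0,y0,u,v)
for r in g[y0:y0+36,x0:x0+42]: print(' '.join(f"{a//10:2d}" for a in r))
E
```

```text
322 237 342.03354571217824 259.8285215934072
 8  9  9 10 10 10  9  9  8  8  8  7  8  8  9  9  7  5  4  4  4  4  4  3  4  4  5  7  7  6  4  4  4  4  5  5  6  7  7 10 13 15
 8  8  7  7  8  8  8  7  8  9 10 10 10  9  9  9  6  5  4  3  3  3  4  4  3  4  6  7  7  7  7  7  7  8  9 10 11 11 12 12 14 15
 7  8  7  7  7  8  8  8  9 11 13 13 13 12 10  8  6  4  4  4  4  5  4  5  5  6  8 10 10 10 11 12 12 13 14 14 15 15 14 15 15 16
 8  7  7  7  7  7  7  7 10 13 14 15 15 13 11  8  6  5  6  6  7  8  8  8  9 10 11 13 13 14 14 16 16 16 16 16 16 16 16 16 15 16
 7  6  7  7  6  7  7  8 11 14 15 16 15 14 12 10 10 10 10 11 11 12 11 11 12 13 14 14 15 15 16 17 17 17 17 17 17 16 16 16 16 16
 6  7  6  7  7  6  7  8 11 14 16 16 15 14 13 12 13 13 14 14 14 14 13 11 13 14 15 15 15 15 16 17 18 17 17 17 17 17 16 16 16 16
 7  7  7  7  7  7  7  7 11 14 16 16 15 14 13 13 14 15 15 15 15 14 12 10 12 14 15 15 15 16 17 17 17 17 17 17 17 17 17 16 16 16
 7  7  7  7  7  7  6  7 10 13 15 16 16 14 13 13 15 15 15 15 15 14 12 10 12 14 15 15 15 16 16 17 18 17 17 18 17 17 17 17 17 16
 6  6  7  6  7  6  6  8 10 12 14 16 16 14 13 14
[... 2780 characters left out ...]
2 12 12 12 12 11 11 12 12 12 12 12 12 12 12 12 12 12 12 12 12 12 12 12
13 14 15 16 15 14 14 14 13 12 12 12 13 12 13 13 13 14 14 14 14 14 12 12 11 11 12 12 12 12 12 12 12 12 12 12 12 12 12 12 12 11
12 12 13 13 13 12 12 12 12 11 12 13 14 14 14 14 14 14 14 14 15 14 12 11 11 12 12 12 12 12 12 12 12 12 12 12 12 12 12 12 11 11
12 12 12 12 12 12 12 12 12 11 12 13 14 14 14 14 13 12 12 12 12 12 12 11 12 11 12 12 12 12 12 12 12 12 12 12 12 12 12 12 11  9
13 12 12 12 12 12 12 12 12 11 11 12 12 12 12 12 11 11 11 10 11 11 11 11 11 12 12 12 12 12 12 12 12 12 12 12 12 12 12 12 11  9
14 12 12 12 12 12 12 12 12 11 11 11 11 11 11 11 10 10 10 10 10 10 11 11 11 11 12 12 12 12 12 12 12 12 12 12 12 12 12 12 11  9
```

Contact with the cap top (z 8) came at a reading of about 5.2. The fingertips are therefore about 2.8 mm above the reading, so the z readings are biased by about 28 mm. I raise, open, and go to a reading of about -0.7.

play_rows(
  commands=[
    {"x":0,"y":0,"z":-0.005,"twist":0},
    {"x":0,"y":0,"z":-0.01,"twist":0},
    {"x":0,"y":-0.003,"z":-0.012,"twist":0},
    {"x":0,"y":-0.003,"z":-0.012,"twist":0},
    {"x":0,"y":-0.003,"z":-0.012,"twist":0},
    {"x":0,"y":-0.003,"z":-0.012,"twist":0},
    {"x":0,"y":-0.003,"z":-0.012,"twist":0},
    {"x":0,"y":-0.003,"z":-0.012,"twist":0},
  ],
  jaw=0.42,
)

```text
time: 22.25
tool_pos: [427.9, -246.9, 14.4]
tcp_rot: [-3.141, 0.0, 1.133]
contact_force: [0.0, 0.1, 0.0]
grip_width: 52.8
finger_force: 0.0
```

play_rows(
  commands=[
    {"x":0,"y":0,"z":0.003,"twist":0},
    {"x":0,"y":0,"z":0.006,"twist":0},
    {"x":0,"y":0,"z":0.009,"twist":0},
    {"x":0,"y":0,"z":0.012,"twist":0},
    {"x":0,"y":0,"z":0.014,"twist":0},
    {"x":0,"y":0,"z":0.015,"twist":0},
    {"x":0,"y":0,"z":0.015,"twist":0},
    {"x":0,"y":0,"z":0.015,"twist":0},
  ],
)

```text
time: 23.05
tool_pos: [428.0, -247.0, -0.3]
tcp_rot: [3.141, 0.0, 1.132]
contact_force: [0.4, -1.4, -0.7]
grip_width: 53.7
finger_force: 0.0
```

play_rows(
  commands=[
    {"x":0,"y":0,"z":0,"twist":0},
    {"x":0,"y":0,"z":0,"twist":0},
    {"x":0,"y":0,"z":0,"twist":0},
    {"x":0,"y":0,"z":0,"twist":0},
    {"x":0,"y":0,"z":0,"twist":0},
    {"x":0,"y":0,"z":0,"twist":0},
    {"x":0,"y":0,"z":0,"twist":0},
    {"x":0,"y":0,"z":0,"twist":0},
  ],
  jaw=1,
)

```text
time: 23.85
tool_pos: [428.0, -247.0, -0.3]
tcp_rot: [3.141, 0.0, 1.132]
contact_force: [1.2, 0.5, 1.1]
grip_width: 32.4
finger_force: 30.0
```

play_rows(
  commands=[
    {"x":0,"y":0,"z":-0.005,"twist":0},
    {"x":0,"y":0,"z":-0.015,"twist":0},
    {"x":0,"y":0,"z":-0.03,"twist":0},
    {"x":0,"y":0,"z":-0.045,"twist":0},
    {"x":0,"y":0,"z":-0.06,"twist":0},
    {"x":0,"y":0,"z":-0.075,"twist":0},
    {"x":0,"y":0,"z":-0.08,"twist":0},
    {"x":0,"y":0,"z":-0.08,"twist":0},
  ],
)

```text
time: 24.65
tool_pos: [428.3, -247.2, 80.6]
tcp_rot: [3.14, 0.001, 1.132]
contact_force: [-0.2, 0.2, -0.6]
grip_width: 32.1
finger_force: 30.0
```

```bash
python3 -c "
from h import *
o=bot.get_obs();print(o['tool_pos'],o['grip_width'],move(568.5,-123,80,1.132))"
```

```text
[ 428.33330852 -247.23259478   80.61051678] 32.10807393059137 (array([0.172 , 0.0742, 0.0007]), np.float64(0.03))
```

play_rows(
  commands=[
    {"x":0.01,"y":0.004,"z":0,"twist":0},
    {"x":0.035,"y":0.015,"z":0,"twist":0},
    {"x":0.065,"y":0.028,"z":0,"twist":0},
    {"x":0.1,"y":0.043,"z":0,"twist":0},
    {"x":0.13,"y":0.056,"z":0,"twist":0},
    {"x":0.155,"y":0.067,"z":0,"twist":0},
    {"x":0.172,"y":0.074,"z":0,"twist":0},
    {"x":0.172,"y":0.074,"z":0,"twist":0},
  ],
)

```text
time: 25.45
tool_pos: [569.1, -120.1, 78.5]
tcp_rot: [-3.141, -0.0, 1.135]
contact_force: [0.8, 0.3, -0.4]
grip_width: 32.5
finger_force: 30.0
```

play_rows(
  commands=[
    {"x":0,"y":0,"z":0.005,"twist":0},
    {"x":0,"y":0,"z":0.015,"twist":0},
    {"x":0,"y":0,"z":0.025,"twist":0},
    {"x":0,"y":0,"z":0.033,"twist":0},
    {"x":0,"y":0,"z":0.039,"twist":0},
    {"x":0,"y":0,"z":0.042,"twist":0},
    {"x":0,"y":0,"z":0.044,"twist":0},
    {"x":0,"y":0,"z":0.044,"twist":0},
  ],
)

```text
time: 26.25
tool_pos: [567.9, -122.6, 35.5]
tcp_rot: [-3.142, 0.0, 1.132]
contact_force: [0.1, -0.9, 0.8]
grip_width: 32.5
finger_force: 30.0
```

```bash
python3 -c "
from h import *
o=bot.get_obs();print(o['tool_pos'],o['grip_width'],move(568.5,-123,33,1.132))"
```

```text
[ 567.90841561 -122.6287746    35.50883453] 32.529084290541206 (array([-0.0001,  0.0007,  0.0025]), np.float64(0.02))
```

play_rows(
  commands=[
    {"x":0,"y":0.0005,"z":0.0005,"twist":0},
    {"x":0,"y":0.0005,"z":0.001,"twist":0},
    {"x":0,"y":0.0005,"z":0.0015,"twist":0},
    {"x":0,"y":0.0005,"z":0.002,"twist":0},
    {"x":0,"y":0.0005,"z":0.0025,"twist":0},
    {"x":0,"y":0.0005,"z":0.0025,"twist":0},
    {"x":0,"y":0.0005,"z":0.0025,"twist":0},
    {"x":0,"y":0.0005,"z":0.0025,"twist":0},
  ],
)

```text
time: 27.05
tool_pos: [568.4, -122.8, 33.1]
tcp_rot: [3.142, 0.0, 1.133]
contact_force: [-0.5, 0.5, 0.4]
grip_width: 32.4
finger_force: 30.0
```

play_rows(
  commands=[
    {"x":0,"y":0,"z":0.0005,"twist":0},
    {"x":0,"y":0,"z":0.001,"twist":0},
    {"x":0,"y":0,"z":0.001,"twist":0},
    {"x":0,"y":0,"z":0.001,"twist":0},
    {"x":0,"y":0,"z":0.001,"twist":0},
    {"x":0,"y":0,"z":0.001,"twist":0},
    {"x":0,"y":0,"z":0.001,"twist":0},
    {"x":0,"y":0,"z":0.001,"twist":0},
  ],
)

```text
time: 27.85
tool_pos: [568.5, -122.8, 32.7]
tcp_rot: [3.141, 0.0, 1.133]
contact_force: [-2.1, 0.6, 6.2]
grip_width: 32.2
finger_force: 30.0
```

play_rows(
  commands=[
    {"x":0,"y":0,"z":0,"twist":0},
    {"x":0,"y":0,"z":0,"twist":0},
    {"x":0,"y":0,"z":0,"twist":0},
    {"x":0,"y":0,"z":0,"twist":0},
    {"x":0,"y":0,"z":0,"twist":0},
    {"x":0,"y":0,"z":0,"twist":0},
    {"x":0,"y":0,"z":0,"twist":0},
    {"x":0,"y":0,"z":0,"twist":0},
  ],
  jaw=0.3,
)

```text
time: 28.65
tool_pos: [568.3, -122.8, 32.1]
tcp_rot: [-3.142, 0.0, 1.132]
contact_force: [-0.4, -0.1, -0.0]
grip_width: 64.4
finger_force: 0.0
```

play_rows(
  commands=[
    {"x":0,"y":0,"z":-0.01,"twist":0},
    {"x":0,"y":0,"z":-0.03,"twist":8},
    {"x":0,"y":0,"z":-0.05,"twist":16},
    {"x":0,"y":0,"z":-0.075,"twist":24},
    {"x":0,"y":0,"z":-0.1,"twist":32},
    {"x":0,"y":0,"z":-0.12,"twist":40},
    {"x":0,"y":0,"z":-0.127,"twist":48},
    {"x":0,"y":0,"z":-0.127,"twist":56},
  ],
)

```text
time: 29.45
tool_pos: [569.2, -123.0, 161.8]
tcp_rot: [3.14, -0.004, 0.149]
contact_force: [0.0, -0.4, -0.7]
grip_width: 64.0
finger_force: 0.0
```

play_rows(
  commands=[
    {"x":0,"y":0,"z":0,"twist":4},
    {"x":0,"y":0,"z":0,"twist":4},
    {"x":0,"y":0,"z":0,"twist":4},
    {"x":0,"y":0,"z":0,"twist":4},
    {"x":0,"y":0,"z":0,"twist":4},
    {"x":0,"y":0,"z":0,"twist":4},
    {"x":0,"y":0,"z":0,"twist":4},
    {"x":0,"y":0,"z":0,"twist":4},
  ],
)

```text
time: 30.25
tool_pos: [568.4, -122.8, 159.1]
tcp_rot: [3.142, 0.0, 0.085]
contact_force: [0.3, -0.1, 0.0]
grip_width: 63.8
finger_force: 0.0
```

```bash
python3 -c "
from h import *
o=bot.get_obs();print(o['tool_pos'],o['tcp_rot'],move(641,226,160,.085))"
```

```text
[ 568.37597673 -122.78828112  159.07319142] [3.14152124e+00 7.34926069e-05 8.54570145e-02] (array([ 0.1021, -0.3413, -0.001 ]), np.float64(0.03))
```

play_rows(
  commands=[
    {"x":0.01,"y":-0.035,"z":0,"twist":0},
    {"x":0.024,"y":-0.08,"z":0,"twist":0},
    {"x":0.038,"y":-0.125,"z":0,"twist":0},
    {"x":0.051,"y":-0.17,"z":0,"twist":0},
    {"x":0.065,"y":-0.215,"z":0,"twist":0},
    {"x":0.078,"y":-0.26,"z":0,"twist":0},
    {"x":0.09,"y":-0.3,"z":0,"twist":0},
    {"x":0.102,"y":-0.341,"z":0,"twist":0},
  ],
)

```text
time: 31.05
tool_pos: [641.0, 227.5, 159.0]
tcp_rot: [3.141, 0.0, 0.086]
contact_force: [0.0, -0.7, 0.0]
grip_width: 64.2
finger_force: 0.0
```

play_rows(
  commands=[
    {"x":0,"y":0,"z":0.01,"twist":0},
    {"x":0,"y":0,"z":0.03,"twist":0},
    {"x":0,"y":0,"z":0.05,"twist":0},
    {"x":0,"y":0,"z":0.07,"twist":0},
    {"x":0,"y":0,"z":0.09,"twist":0},
    {"x":0,"y":0,"z":0.105,"twist":0},
    {"x":0,"y":0,"z":0.11,"twist":0},
    {"x":0,"y":0,"z":0.11,"twist":0},
  ],
)

```text
time: 31.85
tool_pos: [640.6, 225.2, 48.4]
tcp_rot: [3.141, 0.001, 0.085]
contact_force: [0.0, -0.3, 0.2]
grip_width: 64.2
finger_force: 0.0
```

```bash
python3 - <<'E'
from h import *
o=bot.get_obs();print(o['tool_pos'],o['tcp_rot'],move(641,226.5,5,.085))
# settled things: cap on carton, lens in top view; loupe in scene view
d=bot.capture("top"); g=cv2.cvtColor(d["pixels"],cv2.COLOR_RGB2GRAY)
def blob(g,u,v,r,f):
    u,v=int(round(u)),int(round(v)); q=f(g[v-r:v+r+1,u-r:u+r+1]).astype(np.uint8); n,l,s,c=cv2.connectedComponentsWithStats(q)
    k=1+np.argmax(s[1:,4]); return c[k]+[u-r,v-r],s[k]
for n,p,r,f in [("cap",(568.5,-123,41),14,lambda a:a<55),("lenstop",(558.5,-10,79),10,lambda a:a>130)]:
    c,s=blob(g,*proj(d,p),r,f); print(n,c,s,ray(d,*c,p[2]).round(1))
d=bot.capture("scene"); g=cv2.cvtColor(d["pixels"],cv2.COLOR_RGB2GRAY)
u,v=proj(d,(641,226.5,14));print(u,v); u,v=int(u),int(v)
for r in g[v-16:v+12,u-20:u+21]: print(' '.join(f"{a//10:2d}" for a in r))
E
```

```text
[640.64293206 225.22851586  48.40105086] [3.14122425e+00 1.35258494e-03 8.50373083e-02] (array([ 0.0005, -0.0013,  0.0434]), np.float64(0.0))
cap [380.62962963 188.64351852] [  0   8  21  19 216] [ 562.3 -118.5   41. ]
lenstop [333.85106383 187.04255319] [ 5  6 11 11 94] [557.3 -10.2  79. ]
278.4625818360327 180.22250510350818
15 15 14 15 15 15 15 15 15 14 14 11  7  4  4  8 13 14 15 15 15 15 14 14 14 14 14 14 14 14 14 14 14 14 15 15 16 16 17 17 17
15 15 15 15 15 15 15 15 15 15 14 12  8  4  5  9 13 14 14 14 14 14 14 14 14 14 14 14 14 14 14 14 14 14 15 17 17 17 17 18 17
15 14 15 15 15 15 15 14 14 15 14 12  9  7  8 10 13 14 14 14 14 14 14 14 14 13 13 14 14 14 14 14 13 14 16 17 17 17 17 17 17
15 14 15 15 15 15 15 15 15 15 14 13 11 11 12 13 13 14 14 14 13 14 14 14 14 13 13 14 14 14 14 14 14 14 15 16 17 17 17 17 17
15 15 15 15 15 15 15 15 15 14 14 14 13 13 13 13 13 14 14 14 14 15 15 16 15 13 12 13 14 14 14 13 13 13 13 15 17 17 17 17 17
15 15 15 15 15 14 15 14 14 14 13 14 14 13 13 14 14 14 15 15 15 16 16 16 15 12 12 13 14 13 13 13 12 11 12 14 16 16 16 16 16
15 15 15 14 15 15 14 14 14 14 14 
[... 1972 characters left out ...]
4 14 13 12 12 11 10 10  8  7  7  6  5  6  5  6  7  9 11 11 11 11 11 11 11 12 13 15 16
13 14 16 17 18 18 18 18 18 17 16 15 13 13 12 12 12 12 11 10  9  8  7  7  7  6  6  6  6  8 10 11 12 11 11 12 11 11 12 13 14
13 14 15 17 17 17 18 17 17 17 17 16 15 14 13 12 12 12 11 10  8  7  7  7  6  6  6  6  6  7  9 11 12 11 12 11 11 11 11 12 12
13 14 15 17 17 17 17 17 18 17 17 17 16 16 15 14 14 13 12 10  8  7  6  7  6  6  6  6  6  7  9 11 12 12 12 12 12 11 11 11 11
13 13 14 16 17 17 17 17 17 17 17 17 17 17 17 16 16 15 13 11  8  7  6  6  6  6  6  6  6  7  9 11 12 12 12 11 12 11 11 11 11
13 13 14 15 16 16 17 17 17 17 17 17 17 17 17 17 17 17 15 13  9  7  6  6  6  6  6  6  6  7  9 11 12 12 12 11 11 11 11 11 11
```

The lens now stands at (557.3,-10.2), as wanted. I descend on the loupe.

play_rows(
  commands=[
    {"x":0.0005,"y":-0.0013,"z":0.005,"twist":0},
    {"x":0.0005,"y":-0.0013,"z":0.015,"twist":0},
    {"x":0.0005,"y":-0.0013,"z":0.025,"twist":0},
    {"x":0.0005,"y":-0.0013,"z":0.033,"twist":0},
    {"x":0.0005,"y":-0.0013,"z":0.039,"twist":0},
    {"x":0.0005,"y":-0.0013,"z":0.043,"twist":0},
    {"x":0.0005,"y":-0.0013,"z":0.043,"twist":0},
    {"x":0.0005,"y":-0.0013,"z":0.043,"twist":0},
  ],
)

```text
time: 32.75
tool_pos: [641.5, 227.0, 6.2]
tcp_rot: [3.142, -0.0, 0.085]
contact_force: [-0.8, 0.5, -0.1]
grip_width: 64.5
finger_force: 0.0
```

play_rows(
  commands=[
    {"x":0,"y":0,"z":0,"twist":0},
    {"x":0,"y":0,"z":0,"twist":0},
    {"x":0,"y":0,"z":0,"twist":0},
    {"x":0,"y":0,"z":0,"twist":0},
    {"x":0,"y":0,"z":0,"twist":0},
    {"x":0,"y":0,"z":0,"twist":0},
    {"x":0,"y":0,"z":0,"twist":0},
    {"x":0,"y":0,"z":0,"twist":0},
  ],
  jaw=1,
)

```text
time: 33.55
tool_pos: [641.4, 226.9, 6.2]
tcp_rot: [3.141, -0.0, 0.085]
contact_force: [-0.4, -0.4, 2.3]
grip_width: 33.6
finger_force: 30.0
```

play_rows(
  commands=[
    {"x":0,"y":0,"z":-0.005,"twist":0},
    {"x":0,"y":0,"z":-0.015,"twist":0},
    {"x":0,"y":0,"z":-0.03,"twist":0},
    {"x":0,"y":0,"z":-0.05,"twist":0},
    {"x":0,"y":0,"z":-0.07,"twist":0},
    {"x":0,"y":0,"z":-0.085,"twist":0},
    {"x":0,"y":0,"z":-0.09,"twist":0},
    {"x":0,"y":0,"z":-0.09,"twist":0},
  ],
)

```text
time: 34.35
tool_pos: [641.7, 227.1, 97.3]
tcp_rot: [-3.141, -0.002, 0.085]
contact_force: [-0.5, -0.0, -0.5]
grip_width: 33.7
finger_force: 29.9
```

```bash
python3 -c "
from h import *
o=bot.get_obs();print(o['tool_pos'],o['grip_width'],move(642.8,-2.8,96,.085))"
```

```text
[641.74249527 227.11189797  97.25801609] 33.73031799992651 (array([-0.0185,  0.2292,  0.0012]), np.float64(0.02))
```

play_rows(
  commands=[
    {"x":-0.001,"y":0.01,"z":0,"twist":0},
    {"x":-0.003,"y":0.035,"z":0,"twist":0},
    {"x":-0.006,"y":0.07,"z":0,"twist":0},
    {"x":-0.009,"y":0.11,"z":0,"twist":0},
    {"x":-0.012,"y":0.15,"z":0,"twist":0},
    {"x":-0.015,"y":0.19,"z":0,"twist":0},
    {"x":-0.0175,"y":0.22,"z":0,"twist":0},
    {"x":-0.0185,"y":0.229,"z":0,"twist":0},
  ],
)

```text
time: 35.15
tool_pos: [641.5, -6.8, 94.8]
tcp_rot: [3.141, 0.002, 0.081]
contact_force: [-0.6, 0.3, 0.1]
grip_width: 33.3
finger_force: 29.9
```

play_rows(
  commands=[
    {"x":0,"y":0,"z":0.01,"twist":0},
    {"x":0,"y":0,"z":0.03,"twist":0},
    {"x":0,"y":0,"z":0.05,"twist":0},
    {"x":0,"y":0,"z":0.065,"twist":0},
    {"x":0,"y":0,"z":0.078,"twist":0},
    {"x":0,"y":0,"z":0.085,"twist":0},
    {"x":0,"y":0,"z":0.088,"twist":0},
    {"x":0,"y":0,"z":0.088,"twist":0},
  ],
)

```text
time: 35.95
tool_pos: [642.5, -2.6, 8.1]
tcp_rot: [3.142, -0.0, 0.085]
contact_force: [0.6, 0.3, 0.1]
grip_width: 33.9
finger_force: 29.9
```

play_rows(
  commands=[
    {"x":0,"y":0,"z":0.0005,"twist":0},
    {"x":0,"y":0,"z":0.001,"twist":0},
    {"x":0,"y":0,"z":0.0015,"twist":0},
    {"x":0,"y":0,"z":0.002,"twist":0},
    {"x":0,"y":0,"z":0.002,"twist":0},
    {"x":0,"y":0,"z":0.002,"twist":0},
    {"x":0,"y":0,"z":0.002,"twist":0},
    {"x":0,"y":0,"z":0.002,"twist":0},
  ],
)

```text
time: 36.75
tool_pos: [642.5, -2.8, 6.2]
tcp_rot: [3.141, -0.0, 0.085]
contact_force: [0.1, 0.3, 0.8]
grip_width: 33.5
finger_force: 30.0
```

play_rows(
  commands=[
    {"x":0,"y":0,"z":0.0005,"twist":0},
    {"x":0,"y":0,"z":0.0005,"twist":0},
    {"x":0,"y":0,"z":0.0005,"twist":0},
    {"x":0,"y":0,"z":0.0005,"twist":0},
    {"x":0,"y":0,"z":0.0005,"twist":0},
    {"x":0,"y":0,"z":0.0005,"twist":0},
    {"x":0,"y":0,"z":0.0005,"twist":0},
    {"x":0,"y":0,"z":0.0005,"twist":0},
  ],
)

```text
time: 37.55
tool_pos: [642.5, -2.8, 6.2]
tcp_rot: [3.141, -0.0, 0.085]
contact_force: [-2.4, 0.2, 5.4]
grip_width: 33.8
finger_force: 30.1
```

play_rows(
  commands=[
    {"x":0,"y":0,"z":0,"twist":0},
    {"x":0,"y":0,"z":0,"twist":0},
    {"x":0,"y":0,"z":0,"twist":0},
    {"x":0,"y":0,"z":0,"twist":0},
    {"x":0,"y":0,"z":0,"twist":0},
    {"x":0,"y":0,"z":0,"twist":0},
    {"x":0,"y":0,"z":0,"twist":0},
    {"x":0,"y":0,"z":0,"twist":0},
  ],
  jaw=0.2,
)

```text
time: 38.35
tool_pos: [642.4, -2.8, 5.6]
tcp_rot: [3.142, 0.0, 0.085]
contact_force: [-0.6, 0.1, 0.8]
grip_width: 73.3
finger_force: 0.0
```

play_rows(
  commands=[
    {"x":0,"y":0,"z":-0.01,"twist":0},
    {"x":0,"y":0,"z":-0.03,"twist":0},
    {"x":0,"y":0,"z":-0.055,"twist":0},
    {"x":0,"y":0,"z":-0.085,"twist":0},
    {"x":0,"y":0,"z":-0.115,"twist":0},
    {"x":0,"y":0,"z":-0.135,"twist":0},
    {"x":0,"y":0,"z":-0.14,"twist":0},
    {"x":0,"y":0,"z":-0.14,"twist":0},
  ],
)

```text
time: 39.15
tool_pos: [642.7, -2.8, 146.6]
tcp_rot: [3.141, -0.002, 0.085]
contact_force: [0.1, -0.4, -0.7]
grip_width: 73.4
finger_force: 0.0
```

```bash
python3 -c "
from h import *
o=bot.get_obs();print(o['tool_pos'],o['grip_width'],move(448,207,146,.085))"
```

```text
[642.7021737   -2.78079409 146.56202648] 73.43286779400549 (array([-1.761e-01, -2.256e-01,  1.000e-04]), np.float64(0.01))
```

play_rows(
  commands=[
    {"x":-0.015,"y":-0.02,"z":0,"twist":0},
    {"x":-0.04,"y":-0.052,"z":0,"twist":0},
    {"x":-0.066,"y":-0.085,"z":0,"twist":0},
    {"x":-0.093,"y":-0.12,"z":0,"twist":0},
    {"x":-0.12,"y":-0.155,"z":0,"twist":0},
    {"x":-0.145,"y":-0.187,"z":0,"twist":0},
    {"x":-0.166,"y":-0.213,"z":0,"twist":0},
    {"x":-0.176,"y":-0.2256,"z":0,"twist":0},
  ],
)

```text
time: 39.95
tool_pos: [444.9, 208.4, 144.3]
tcp_rot: [3.141, 0.003, 0.087]
contact_force: [1.6, -0.1, 0.8]
grip_width: 73.7
finger_force: 0.0
```

play_rows(
  commands=[
    {"x":0,"y":0,"z":0.01,"twist":0},
    {"x":0,"y":0,"z":0.03,"twist":0},
    {"x":0,"y":0,"z":0.05,"twist":0},
    {"x":0,"y":0,"z":0.07,"twist":0},
    {"x":0,"y":0,"z":0.09,"twist":0},
    {"x":0,"y":0,"z":0.105,"twist":0},
    {"x":0,"y":0,"z":0.11,"twist":0},
    {"x":0,"y":0,"z":0.11,"twist":0},
  ],
)

```text
time: 40.75
tool_pos: [447.8, 206.1, 34.3]
tcp_rot: [3.141, 0.002, 0.084]
contact_force: [-0.5, 0.3, 1.3]
grip_width: 73.5
finger_force: 0.0
```

```bash
python3 - <<'E'
from h import *
o=bot.get_obs();print(o['tool_pos'],move(448,207,2.5,.085))
d=bot.capture("top"); im=d["pixels"]; cv2.imwrite("pics/t2.png",cv2.resize(im[150:275,190:405,::-1],None,fx=3.7,fy=3.7,interpolation=2))
g=cv2.cvtColor(im,cv2.COLOR_RGB2GRAY)
def blob(u,v,r,f):
    u,v=int(round(u)),int(round(v)); q=f(g[v-r:v+r+1,u-r:u+r+1]).astype(np.uint8); n,l,s,c=cv2.connectedComponentsWithStats(q)
    k=1+np.argmax(s[1:,4]); return c[k]+[u-r,v-r],s[k]
for n,p,r,f in [("loupe",(642,-3,14),12,lambda a:a<50),("cap",(568.5,-123,41),9,lambda a:a<50),("lenstop",(558.5,-10,79),10,lambda a:a>130)]:
    c,s=blob(*proj(d,p),r,f); print(n,c,s,ray(d,*c,p[2]).round(1))
E
```

```text
[447.77902281 206.10873415  34.29885994] (array([ 0.0004, -0.0009,  0.0318]), np.float64(-0.04))
loupe [329.72727273 157.85795455] [  5   4  14  16 176] [642.3  -2.5  14. ]
cap [382.02515723 186.63522013] [  1   3  15  15 159] [ 567.  -121.8   41. ]
lenstop [333.83333333 186.98888889] [ 5  6 11 11 90] [557.4 -10.2  79. ]
```

View pics/t2.png

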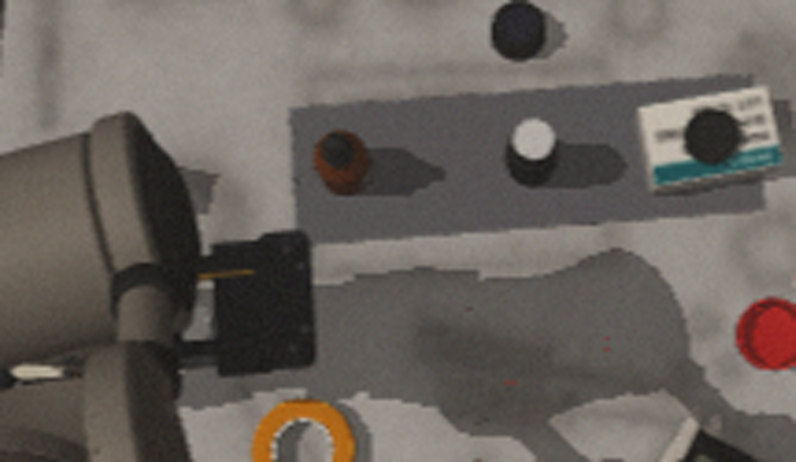

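The top view shows the cap centred on the carton, the lens upright mid-mat, and the loupe straight behind it. The cup is next.

play_rows(
  commands=[
    {"x":0.0004,"y":-0.0009,"z":0.005,"twist":0},
    {"x":0.0004,"y":-0.0009,"z":0.012,"twist":0},
    {"x":0.0004,"y":-0.0009,"z":0.019,"twist":0},
    {"x":0.0004,"y":-0.0009,"z":0.025,"twist":0},
    {"x":0.0004,"y":-0.0009,"z":0.03,"twist":0},
    {"x":0.0004,"y":-0.0009,"z":0.032,"twist":0},
    {"x":0.0004,"y":-0.0009,"z":0.032,"twist":0},
    {"x":0.0004,"y":-0.0009,"z":0.032,"twist":0},
  ],
)

```text
time: 41.6
tool_pos: [448.3, 208.0, 3.7]
tcp_rot: [3.142, -0.0, 0.085]
contact_force: [0.3, -0.1, -0.0]
grip_width: 73.7
finger_force: 0.0
```

play_rows(
  commands=[
    {"x":0,"y":0,"z":0,"twist":0},
    {"x":0,"y":0,"z":0,"twist":0},
    {"x":0,"y":0,"z":0,"twist":0},
    {"x":0,"y":0,"z":0,"twist":0},
    {"x":0,"y":0,"z":0,"twist":0},
    {"x":0,"y":0,"z":0,"twist":0},
    {"x":0,"y":0,"z":0,"twist":0},
    {"x":0,"y":0,"z":0,"twist":0},
  ],
  jaw=1,
)

```text
time: 42.4
tool_pos: [448.2, 208.0, 3.7]
tcp_rot: [3.142, -0.0, 0.085]
contact_force: [-0.7, 0.4, 1.5]
grip_width: 42.3
finger_force: 30.0
```

play_rows(
  commands=[
    {"x":0,"y":0,"z":-0.005,"twist":0},
    {"x":0,"y":0,"z":-0.015,"twist":0},
    {"x":0,"y":0,"z":-0.03,"twist":0},
    {"x":0,"y":0,"z":-0.045,"twist":0},
    {"x":0,"y":0,"z":-0.06,"twist":0},
    {"x":0,"y":0,"z":-0.067,"twist":0},
    {"x":0,"y":0,"z":-0.07,"twist":0},
    {"x":0,"y":0,"z":-0.07,"twist":0},
  ],
)

```text
time: 43.2
tool_pos: [448.2, 208.0, 73.8]
tcp_rot: [-3.142, -0.0, 0.085]
contact_force: [-0.8, -0.1, 0.0]
grip_width: 42.5
finger_force: 30.0
```

```bash
python3 -c "
from h import *
o=bot.get_obs();print(o['tool_pos'],o['grip_width'],move(468.2,-17.8,72.5,.085))"
```

```text
[448.20655518 207.97143943  73.82723885] 42.54999631350402 (array([0.0007, 0.2267, 0.0013]), np.float64(0.01))
```

play_rows(
  commands=[
    {"x":0,"y":0.01,"z":0,"twist":0},
    {"x":0.0005,"y":0.035,"z":0,"twist":0},
    {"x":0.0005,"y":0.07,"z":0,"twist":0},
    {"x":0.0005,"y":0.11,"z":0,"twist":0},
    {"x":0.0005,"y":0.15,"z":0,"twist":0},
    {"x":0.0005,"y":0.19,"z":0,"twist":0},
    {"x":0.0005,"y":0.218,"z":0,"twist":0},
    {"x":0.0005,"y":0.2265,"z":0,"twist":0},
  ],
)

```text
time: 44.0
tool_pos: [467.6, -20.6, 73.0]
tcp_rot: [3.141, 0.001, 0.082]
contact_force: [0.3, 0.2, 0.0]
grip_width: 42.4
finger_force: 30.0
```

play_rows(
  commands=[
    {"x":0,"y":0,"z":0.005,"twist":0},
    {"x":0,"y":0,"z":0.02,"twist":0},
    {"x":0,"y":0,"z":0.035,"twist":0},
    {"x":0,"y":0,"z":0.05,"twist":0},
    {"x":0,"y":0,"z":0.06,"twist":0},
    {"x":0,"y":0,"z":0.066,"twist":0},
    {"x":0,"y":0,"z":0.068,"twist":0},
    {"x":0,"y":0,"z":0.068,"twist":0},
  ],
)

```text
time: 44.8
tool_pos: [468.0, -17.4, 5.6]
tcp_rot: [3.142, 0.0, 0.086]
contact_force: [-0.7, 0.1, 0.2]
grip_width: 42.8
finger_force: 30.0
```

play_rows(
  commands=[
    {"x":0,"y":0,"z":0.0005,"twist":0},
    {"x":0,"y":0,"z":0.001,"twist":0},
    {"x":0,"y":0,"z":0.0015,"twist":0},
    {"x":0,"y":0,"z":0.002,"twist":0},
    {"x":0,"y":0,"z":0.002,"twist":0},
    {"x":0,"y":0,"z":0.002,"twist":0},
    {"x":0,"y":0,"z":0.002,"twist":0},
    {"x":0,"y":0,"z":0.002,"twist":0},
  ],
)

```text
time: 45.6
tool_pos: [468.0, -17.7, 3.7]
tcp_rot: [3.141, -0.0, 0.085]
contact_force: [-0.1, -0.8, 1.5]
grip_width: 42.7
finger_force: 30.0
```

Touching. I release and rise, then back off.

play_rows(
  commands=[
    {"x":0,"y":0,"z":0,"twist":0},
    {"x":0,"y":0,"z":0,"twist":0},
    {"x":0,"y":0,"z":0,"twist":0},
    {"x":0,"y":0,"z":0,"twist":0},
    {"x":0,"y":0,"z":0,"twist":0},
    {"x":0,"y":0,"z":0,"twist":0},
    {"x":0,"y":0,"z":0,"twist":0},
    {"x":0,"y":0,"z":0,"twist":0},
  ],
  jaw=0.15,
)

```text
time: 46.4
tool_pos: [468.0, -17.7, 3.6]
tcp_rot: [3.142, 0.0, 0.085]
contact_force: [0.5, 0.4, -0.4]
grip_width: 78.2
finger_force: 0.0
```

play_rows(
  commands=[
    {"x":0,"y":0,"z":-0.01,"twist":0},
    {"x":0,"y":0,"z":-0.03,"twist":0},
    {"x":0,"y":0,"z":-0.06,"twist":0},
    {"x":0,"y":0,"z":-0.09,"twist":0},
    {"x":0,"y":0,"z":-0.12,"twist":0},
    {"x":0,"y":0,"z":-0.15,"twist":0},
    {"x":0,"y":0,"z":-0.165,"twist":0},
    {"x":0,"y":0,"z":-0.17,"twist":0},
  ],
)

```text
time: 47.2
tool_pos: [468.8, -17.8, 176.1]
tcp_rot: [3.14, -0.004, 0.085]
contact_force: [-0.0, 0.5, -0.9]
grip_width: 77.8
finger_force: 0.0
```

play_rows(
  commands=[
    {"x":-0.01,"y":-0.03,"z":0,"twist":0},
    {"x":-0.02,"y":-0.07,"z":0,"twist":0},
    {"x":-0.03,"y":-0.11,"z":0,"twist":0},
    {"x":-0.03,"y":-0.15,"z":0,"twist":0},
    {"x":-0.03,"y":-0.19,"z":0,"twist":0},
    {"x":-0.03,"y":-0.23,"z":0,"twist":0},
    {"x":-0.03,"y":-0.24,"z":0,"twist":0},
    {"x":-0.03,"y":-0.24,"z":0,"twist":0},
  ],
)

```text
time: 48.0
tool_pos: [416.9, 219.8, 173.0]
tcp_rot: [3.141, 0.001, 0.088]
contact_force: [0.2, 0.3, -0.7]
grip_width: 77.8
finger_force: 0.0
```

```bash
python3 - <<'E'
from h import *
d=bot.capture("top"); im=d["pixels"]
g=cv2.cvtColor(im,cv2.COLOR_RGB2GRAY)
def blob(u,v,r,f):
    u,v=int(round(u)),int(round(v)); q=f(g[v-r:v+r+1,u-r:u+r+1]).astype(np.uint8); n,l,s,c=cv2.connectedComponentsWithStats(q)
    k=1+np.argmax(s[1:,4]); return c[k]+[u-r,v-r],s[k]
for n,p,r,f in [("loupe",(642,-3,14),12,lambda a:a<50),("cap",(568.5,-123,41),9,lambda a:a<50),("lenstop",(558.5,-10,79),10,lambda a:a>130)]:
    c,s=blob(*proj(d,p),r,f); print(n,c,s,ray(d,*c,p[2]).round(1))
u,v=proj(d,(468,-17.7,18)); print(u,v); u,v=int(u),int(v)
for r in g[v-14:v+15,u-15:u+18]: print(' '.join(f"{a//10:2d}" for a in r))
E
```

```text
loupe [329.70056497 157.89265537] [  5   4  14  16 177] [642.2  -2.5  14. ]
cap [382.06790123 186.64197531] [  1   3  15  15 162] [ 567.  -121.9   41. ]
lenstop [333.78651685 186.95505618] [ 5  6 11 11 89] [557.5 -10.1  79. ]
336.28106928331096 230.60325193605993
13 13 13 13 13 13 12 12 12 12 12 13 13 13 13 13 13 13 12 13 12 13 13 13 13 12 13 13 13 12 12 12 12
13 13 13 13 13 12 13 12 12 12 12 12 12 13 12 12 12 12 12 12 12 12 12 12 12 12 12 12 13 12 12 12 12
13 13 13 12 13 12 12 12 12 12 12 12 13 12 12 12 12 12 12 12 12 12 12 12 12 12 12 12 12 12 12 12 12
12 13 13 12 13 13 12 12 12 12 12 12 12 12 12 12 12 12 12 12 12 11 12 11 11 11 12 11 12 12 12 12 12
12 12 12 12 12 12 12 12 12 12 12 12 13 11 11 11 12 12 11 12 11 11 12 12 11 11 11 11 11 12 12 12 12
12 12 11 11 12 12 11 12 12 12 12 15 16 13 11 10 10 13 14 13  9 10 11 11 11 12 12 11 12 12 12 12 12
12 12 12 12 12 12 12 11 12 13 13 10  8  8  8  8  9  9  9 11 15 12  8  8 10 12 12 12 12 12 13 12 13
13 12 12 12 12 12 12 11 14 14  7  9 10 12 12 12 15 16 13 11 10 13 13  8  8 10 12 13 12 13 13 13 13
13 12 12 12 12 12 12 14 12  8  9 11 11 14 17
[... 1334 characters left out ...]
1 14 14
12 11  8  8  8  8  8  8  8  8  9 10  9 10 10 10 11  9  7  9 10  8  9  8  8  8  8  8  8  8  8 11 14
 8  7  7  8  8  8  8  8  8  8  8  8  9 10 11 13 13 12  9  8  8  9  9  8  8  9  9  8  9  8  9 11 14
 7  8  7  7  7  8  8  8  8  8  8  8  8  8  8  8  8  8  8  8  8  9  8  8  9  9  8  9  8  9  8  8  8
 7  7  7  7  7  7  7  8  8  8  8  8  8  8  8  8  8  8  8  8  8  8  8  8  8  9  8  9  8  8  8  8  8
 7  6  7  7  7  7  7  7  7  7  7  8  8  8  8  8  7  8  8  8  8  8  8  8  8  9  8  8  8  8  9  8  9
 6  7  7  7  7  7  7  7  7  7  7  8  7  7  8  8  8  7  8  8  8  8  8  8  9  8  8  9  8  8  8  8  8
 7  7  7  6  7  7  7  7  7  6  7  7  7  7  7  7  7  7  7  8  8  8  8  8  9  8  8  8  8  8  8  8  8
```

```bash
python3 -c "
from plant import bot
print(bot.close_job())"
```

```text
the job is handed in; nothing more can be done
None
```

The job is handed in: the lens stands at mid-mat, the cap lies on the middle of the carton, and the loupe (behind) and cup (in front) each sit about 5 cm clear of the lens; the steel block, roller and tape were not checked afterwards, but no contact with them showed.

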